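# Load the desiccator with fired crucibles

## Task

Put the fired white crucibles into the desiccator to cool: first clear every sample tin off its lid, standing it upright on the bench, and pull the black vent stopper out of the lid's neck. Then raise the lid edge first, one edge about 2 cm up while the opposite edge stays on the rim, take it off, lay it flat and right way up on the bare bench, and stand every crucible upright on the perforated plate inside. Set the lid back centred and flat on the rim, only then put the stopper back in its neck, upright and well home; leave the tins on the bench and do not disturb the small brass weight at the front left.

Things in the scene. Friction and masses are not known exactly. Their poses are not given: they have to be found in the camera images.
- desiccator: round blue bowl, fixed to the bench, 216 mm across its flange and 85 mm high; its origin is the centre of its underside, on the bench, z up. Inside (180 mm across, straight walls) a white perforated plate lies 30 mm above the bench, 55 mm below the rim. The lid rests on the flange and its flush black gasket.
- lid_neck (a point): middle of the white neck in the centre of the lid, z along it, up when the lid is level. The neck is 40 mm across with a 29.5 mm bore, 26 mm deep and open at the top; its top is 13 mm above this point and its grippable 26 mm end 13 mm below it, on a foot 52 mm wide and 4 mm high. This point is 110 mm above the bench when the lid is seated, 31 mm when it lies on the bench.
- lid_plate (a point): centre of the underside of the lid's plate, 25 mm below lid_neck: the face that rests on the flange. The lid is a clear plate 212 mm across and 8 mm thick with a thin grey edge, 0.24 to 0.42 kg. Below the plate a step 172 mm across and 6 mm high drops into the 180 mm bowl with 4 mm to spare all round. It does not stick to the gasket.
- stopper_mid (a point): centre, half-way up, of the black rubber stopper, a round taper 25 mm high, 33 mm across at the top, 26 mm across at the bottom, z up along its axis, 12 g. At the start it sits in the lid's neck, where its taper stops it about half-way in, the upper 12 mm standing out, this point then 13 mm above lid_neck (level with the top of the neck). The bore is slick (smooth plastic), so it never jams and lifts out freely.
- tin_1_mid (a point): centre, half-way up, of a silver sample tin filled with black bitumen, 57 mm across, 35 mm high, 0.12 kg, z up; if present, stands on the lid beside the neck at the start (its centre about 65 mm from the lid's centre)
- tin_2_mid (a point): the same for the second tin, which stands on the opposite side of the neck; either tin may be absent, at least one is there
- crucible_1_mid (a point): centre, half-way up, of white porcelain filter crucible 1, 34 mm high, 41 mm across in its straight upper 10 mm, tapering from 38 mm below that to 33 mm at its flat bottom, z up, about 45 g; stands upright on the grey board at the start, may be absent (two or three are there)
- crucible_2_mid (a point): centre, half-way up, of white porcelain filter crucible 2, 34 mm high, 41 mm across in its straight upper 10 mm, tapering from 38 mm below that to 33 mm at its flat bottom, z up, about 45 g; stands upright on the grey board at the start, may be absent (two or three are there)
- crucible_3_mid (a point): centre, half-way up, of white porcelain filter crucible 3, 34 mm high, 41 mm across in its straight upper 10 mm, tapering from 38 mm below that to 33 mm at its flat bottom, z up, about 45 g; stands upright on the grey board at the start, may be absent (two or three are there)
- board: grey heat-proof board, fixed, 240 mm (its x) by 150 mm (its y) by 10 mm thick; origin at the centre of its underside, on the bench
- bare_left (a point): a fixed point on the bench, left of the desiccator: the bench is bare for 120 mm round it, room to lay the lid; it is also bare for 60 mm round the point 140 mm further from the robot (x) and 75 mm to the right (-y) of it
- bare_back (a point): a fixed point on the bench, behind and right of the desiccator; the bench is bare for 72 mm to its left and right (y) and 30 mm in front and behind (x), room for two tins side by side along y, 86 mm apart
- brass_weight_mid (a point): centre of a small brass weight, 19 mm across and 30 mm high, standing by itself on the bench at the front left, to be left alone

How it is judged:
On the way, in this order (a step that is already met when the one before it is completed fails the run):
1. every sample tin stands upright on the bench and the stopper is out of the neck (height (world z) of each of tin_1_mid, tin_2_mid below 0.032 m and angle between each of tin_1_mid, tin_2_mid's own z axis and vertical below 0.15 rad and distance between stopper_mid and lid_neck above 0.05 m), for 0.2 s.
2. the lid is tipped open edge first over the bowl, not yet lifted away (angle between lid_neck's own z axis and vertical above 0.06 rad and height (world z) of lid_neck below 0.135 m and horizontal distance between lid_neck and desiccator below 0.03 m), for 0.1 s.
3. the lid lies flat on the bench and every crucible stands on the plate in the bowl (horizontal distance between each of crucible_1_mid, crucible_2_mid, crucible_3_mid and desiccator below 0.078 m and height (world z) of crucible_1_mid between 0.042 and 0.053 m and angle between each of crucible_1_mid, crucible_2_mid, crucible_3_mid's own z axis and vertical below 0.15 rad and height (world z) of crucible_2_mid between 0.042 and 0.053 m and height (world z) of crucible_3_mid between 0.042 and 0.053 m and height (world z) of lid_neck below 0.038 m and angle between lid_neck's own z axis and vertical below 0.1 rad), for 0.2 s.
4. the lid is back, centred and flat on the rim (horizontal distance between lid_neck and desiccator below 0.006 m and height (world z) of lid_neck between 0.106 and 0.113 m and angle between lid_neck's own z axis and vertical below 0.03 rad), for 0.2 s.
5. the stopper is in the lid's neck (horizontal distance between stopper_mid and lid_neck below 0.004 m and z of stopper_mid in the frame of lid_neck below 0.0175 m and angle between the z axis of stopper_mid and the z axis of lid_neck, either way round below 0.12 rad), for 0.2 s.
At the end, for the whole second after the job is handed in: the lid lies flat on the rim, centred within 6 mm and within 0.03 rad of level; the stopper is upright in the neck, centred within 4 mm and in to within 4 mm of its seat; every crucible present stands upright on the plate in the bowl; every tin present stands upright on the bench (all of step 4 and all of step 5 and horizontal distance between each of crucible_1_mid, crucible_2_mid, crucible_3_mid and desiccator below 0.078 m and height (world z) of crucible_1_mid between 0.042 and 0.053 m and angle between each of crucible_1_mid, crucible_2_mid, crucible_3_mid, tin_1_mid, tin_2_mid's own z axis and vertical below 0.15 rad and height (world z) of crucible_2_mid between 0.042 and 0.053 m and height (world z) of crucible_3_mid between 0.042 and 0.053 m and height (world z) of each of tin_1_mid, tin_2_mid below 0.032 m); the robot touches nothing.
It fails at once if the small brass weight at the front left is shoved over 5 cm (distance of brass_weight_mid from where it was at the start of the episode above 0.05 m).
Of tin_1, tin_2 only 1 to 2 are there at a start; the rules pass over those that are not, and their reading is None.
Of crucible_1, crucible_2, crucible_3 only 2 to 3 are there at a start; the rules pass over those that are not, and their reading is None.
At some moment in a run one of crucible_1, crucible_2, crucible_3 may be knocked a few centimetres aside while the robot is not near it.
It also fails if it takes over 210 s, if anything falls off the work surface, if the arm or the gripper's body presses on something with over 40 N, if the wrist force passes 120 N, or if a joint passes its speed limit or range.

## Robot

A 6-joint arm with a two-finger parallel gripper is mounted at the origin on a cart in front of the work surface, level with it; the furniture and walls round the work are solid. World frame = base frame: x ahead of the robot, y to its left, z up, the work surface at z = 0. Lengths are in m, angles in rad, forces in N, time in s.
With the tool pointing down it reaches from about 0.4 to 0.825 m from the base axis. Payload 7 kg.
Tool frame: the origin (TCP) lies between the finger pads; the fingertips stand arm.nose_length ahead of it and the grasp point (between the pads) is the TCP (arm.nose_length is the distance from the TCP to the fingertips, in m); x points along the fingers, z is the direction in which the jaws open and shut, and the axes are right-handed (so a half turn about x gives the same grasp; the last joint's range is limited). The gripper opens to 88 mm and grips with 3 to 60 N. Pads are 19 mm wide; open, the fingers measure 130 mm over their backs; the gripper's body (78 mm by 193 mm) begins 47 mm behind the grasp point.
Start: joints at [-1.019, 0.359, 0.012, 0, -1.224, -0.288], TCP at [0.176, -0.652, 0.246] pointing down, gripper open.
Joint ranges: [-3.07, 3.07], [-1.43, 2.12], [-1.02, 1.25], [-3.03, 1.67], [-3.05, -0], [-3.03, 3.03]. Speed limits (rad/s): [2.39, 2.39, 3.01, 3.14, 3.14, 3.14].

## Interface

Orientations are given as [roll, pitch, yaw] about the fixed x, y, z axes, in that order (R = Rz(yaw) Ry(pitch) Rx(roll)).
In Python, from station import arm, viewer, spotter gives the robot as it stands.
- The arm moves only by the shell command python3 -m handwheel 'ROWS' [FORCE]. ROWS is a JSON object of lists of equal length, an entry for each row: "gripper": the gripper command: -1 is shut, 1 is fully open, values between are in proportion; "travel": the shift along the world's x, y, z each as a share of 500 mm, from -1 to 1, a list of three; "spin": the turn about the world's z as a share of 45 degrees, from -1 to 1. A call has 1 to 20 rows; each row is the pose to reach, as a shift and turn from the pose commanded when the call began; what a row does not reach only later rows make up. A row lasts 1/10 s, in which the tool goes at most 50 mm and 8.59 degrees, less where a joint would pass 70% of its speed; a pose out of reach is approached as far as the arm can. A call with a number of a shift or a turn outside -1 to 1 is refused whole. A call with a gripper value outside its range is refused whole. The fingers move at their own pace and stop on an object; FORCE is the grip in N (left out, the last holds). Time passes only in rows, so rows that repeat a pose let the fingers close. It gives the time, the measured TCP pose, the force and the opening at its end, in the units of the state.
- arm.get_state(): the state, without advancing time (a new reading comes with each control period).
- viewer.grab_frame(name): name is "scene" or "top" or "wrist"; returns a dict with "pixels" (400x640x3 uint8, blue, green, red), "fx", "fy", "cx", "cy" (pixels), "k1" (the pictures are not rectified: a ray, as slopes to the right and down, at radius r is drawn at 1 + k1 r^2 times it, then the intrinsics apply), "eye" and "attitude" of the camera in the world. Camera axes: x right, y down, z forward; pixel columns grow to the right and rows downward; lengths in m; the calibration is good to about 2 mm. A picture is of the moment at which its call begins. There is no depth.
- arm.job_done(): hands the job in, once; it reports no verdict.
Trained networks look in the newest picture that a camera, given by its name, has taken for a name from the list of things; names that differ only in an ending like _2 or _b are one class to them, and where a whole thing is asked for, a point or a joint stands for the part that bears it (a point fixed in the world has none). Each returns a list of dicts, best first, with "conf" (0 to 1); they miss things now and then, are a little off and sometimes report something else, mostly with a low value. They report only what shows in the picture. A call takes as long as a camera call.
- spotter.spot_in(camera, label): "rect" ([left, top, right, bottom] in pixels, round what is visible of it).
- spotter.tip_of(camera, label): "at" ([column, row] in pixels: a listed point, or the origin of a listed thing).
The state is a dict: "t": time; "q": joint angles; "qd": joint speeds; "joint_efforts": joint torques, N m; "eef_pos": TCP position; "ee_rot": TCP orientation; "force": force on the tool from outside, world axes, zero at the start; "moment": the same for the moment, N m; "width": finger opening in m.
Only numpy, scipy, OpenCV 4.12 (cv2) and the standard library are available. Lean on these libraries where they do the work, as an engineer would, in place of code of your own. Each camera call takes 0.05 s, during which the arm holds its last target.

## Working session

There is one attempt and no reset: what is moved stays moved. The work goes in short steps, Python scripts to look and compute and a shell command to move; the robot and the scene stay as the last step left them, time stands still between calls to the robot, and variables do not carry over. Pictures are saved under pics/ and viewed, and the job is handed in when it is done.

```bash
ls; mkdir -p pics
cat > h.py <<'E'
import numpy as np, cv2
from station import arm, viewer, spotter
from scipy.spatial.transform import Rotation as R
def frame(n,save=None):
    f=viewer.grab_frame(n)
    if save: cv2.imwrite('pics/'+save,f['pixels'])
    return f
def Rm(f):
    a=np.array(f['attitude'],float)
    if a.shape==(3,3): return a
    if a.size==4: return R.from_quat(a).as_matrix()
    return R.from_euler('xyz',a).as_matrix()
def ray(f,uv):
    d=(np.array(uv,float)-[f['cx'],f['cy']])/[f['fx'],f['fy']]
    s=d.copy()
    for _ in range(30): s=d/(1+f['k1']*(s@s))
    v=Rm(f)@np.array([s[0],s[1],1.]); return np.array(f['eye'],float),v/np.linalg.norm(v)
def onz(f,uv,z):
    e,v=ray(f,uv); return e+v*(z-e[2])/v[2]
def tri(L):
    A=np.zeros((3,3));b=np.zeros(3)
    for f,uv in L:
        e,v=ray(f,uv);P=np.eye(3)-np.outer(v,v);A+=P;b+=P@e
    x=np.linalg.solve(A,b)
    res=[np.linalg.norm((np.eye(3)-np.outer(ray(f,uv)[1],ray(f,uv)[1]))@(x-ray(f,uv)[0])) for f,uv in L]
    return x,res
def proj(f,p):
    c=Rm(f).T@(np.array(p)-np.array(f['eye'])); s=c[:2]/c[2]; s=s*(1+f['k1']*(s@s))
    return s*[f['fx'],f['fy']]+[f['cx'],f['cy']]
E
python3 - <<'E'
from h import *
print({k:v for k,v in arm.get_state().items()}, arm.nose_length)
for n in ['scene','top','wrist']:
    f=frame(n,n+'0.png'); print(n,{k:v for k,v in f.items() if k!='pixels'})
    for l in ['desiccator','lid_neck','stopper_mid','tin_1_mid','crucible_1_mid','board','bare_left','bare_back','brass_weight_mid']:
        r=spotter.tip_of(n,l)
        print(l,[(np.round(d['at'],1).tolist(),round(d['conf'],2)) for d in r])
E
```

```text
pics
{'t': 0.0, 'q': array([-1.01893403e+00,  3.59383066e-01,  1.10862378e-02, -3.46750193e-04,
       -1.22410859e+00, -2.88117750e-01]), 'qd': array([ 0.00080892, -0.00165279, -0.00041181,  0.00030442,  0.0008453 ,
       -0.0005657 ]), 'joint_efforts': array([ 7.59967352e-04, -5.82717168e+01,  2.93048912e+01,  6.99686229e+00,
        6.63730607e-03, -1.76099911e-04]), 'eef_pos': array([ 0.17584337, -0.6512287 ,  0.24463766]), 'ee_rot': array([0.08826904, 1.56915454, 1.92269182]), 'force': array([-0.00788027, -1.02974954,  0.07742289]), 'moment': array([ 0.02470768,  0.08626324, -0.00129587]), 'width': 0.08759364907533292} 0.019
scene {'fx': 512.9182348390117, 'fy': 512.9182348390117, 'cx': 331.1707218639268, 'cy': 199.89533087080068, 'k1': -0.16423128895490355, 'eye': array([-0.29356831,  0.81070561,  1.10175919]), 'attitude': array([-2.32747477, -0.00884765, -2.2856468 ])}
desiccator [([356.2, 197.7], 0.74)]
lid_neck [([353.5, 168.4], 0.84)]
stopper_mid [([357.8, 166.9], 0.55)]
tin_1_mid [([332.3, 173.4], 0.78)]
crucible_1_mid [([447.7, 168.4], 0.41)]
board [([443.4, 174.2], 0.88
[... 367 characters left out ...]

lid_neck [([368.8, 191.4], 0.82)]
stopper_mid [([424.0, 163.3], 0.7), ([370.1, 188.2], 0.44)]
tin_1_mid []
crucible_1_mid [([471.6, 234.9], 0.72), ([353.8, 174.9], 0.71)]
board [([468.2, 239.4], 0.83)]
bare_left [([262.6, 226.4], 0.56)]
bare_back [([423.0, 163.8], 0.61)]
brass_weight_mid [([184.9, 248.3], 0.59)]
wrist {'fx': 358.1640154380389, 'fy': 358.1640154380389, 'cx': 319.2612438487137, 'cy': 196.4985472460709, 'k1': 0.020539960893722942, 'eye': array([ 0.10953584, -0.66965632,  0.38367582]), 'attitude': array([2.87704796e+00, 1.73257444e-03, 1.83470637e+00])}
desiccator []
lid_neck []
stopper_mid []
tin_1_mid []
crucible_1_mid []
board []
bare_left []
bare_back []
brass_weight_mid []
```

View pics/scene0.png

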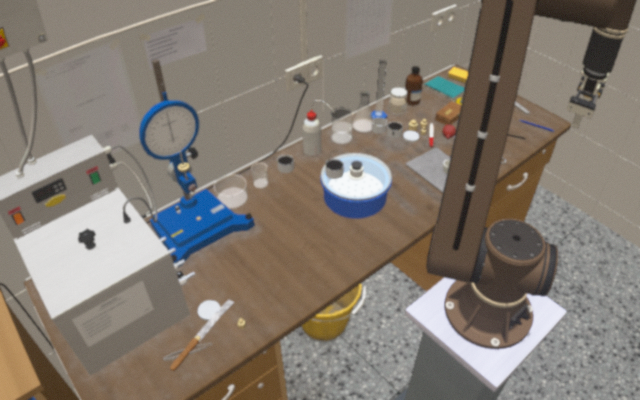

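View pics/top0.png

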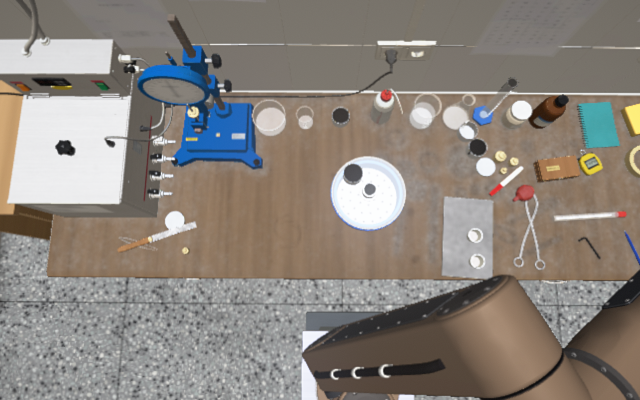

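Run:
```python
from h import *
f=frame('top');g=frame('scene')
print('desic',tri([(f,(368.8,191.4)),(g,(353.5,168.4))]))
print('stop',tri([(f,(370.1,188.2)),(g,(357.8,166.9))]))
print('tin',onz(f,(353,174.5),.126),tri([(f,(353,174.5)),(g,(332.3,173.4))]))
for p in [(475,235.5),(477.5,261)]: print('cru',onz(f,p,.035))
print('board',onz(f,(468.2,239.4),0)); print('bl',onz(f,(262.6,226.4),0),onz(g,(293.2,263.6),0)); print('bb',onz(f,(423,163.8),0)); print('bw',onz(f,(184.9,248.3),.015),onz(g,(243.8,323.3),.015))
for n in ['top','scene']:
  for l in ['desiccator','lid_neck','tin_1_mid','crucible_1_mid','stopper_mid']:
    print(n,l,[(np.round(d['rect'],1).tolist(),round(d['conf'],2)) for d in spotter.spot_in(n,l)])
cv2.imwrite('pics/t1.png',cv2.resize(f['pixels'][130:290,240:560],None,fx=2.5,fy=2.5,interpolation=cv2.INTER_CUBIC))
```

```text
desic (array([ 0.54230626, -0.02214336,  0.11901239]), [np.float64(0.005716162625882476), np.float64(0.005716162625882492)])
stop (array([ 0.54474835, -0.03091922,  0.12054532]), [np.float64(0.0024760407354040767), np.float64(0.00247604073540419)])
tin [0.58450343 0.01859661 0.126     ] (array([0.59691131, 0.01779802, 0.08655384]), [np.float64(0.002719208930276626), np.float64(0.002719208930276492)])
cru [ 0.42564041 -0.34501861  0.035     ]
cru [ 0.35116842 -0.34804543  0.035     ]
board [ 0.41785146 -0.33577074  0.        ]
bl [0.45352402 0.28517169 0.        ] [0.45535853 0.28708018 0.        ]
bb [ 0.6530944 -0.207722   0.       ]
bw [0.38446024 0.5116119  0.015     ] [0.37291945 0.5069034  0.015     ]
top desiccator [([338.0, 219.0, 363.9, 230.1], 0.44)]
top lid_neck [([333.5, 155.4, 404.4, 230.2], 0.85)]
top tin_1_mid [([341.6, 164.8, 363.6, 186.8], 0.74)]
top crucible_1_mid [([465.0, 226.4, 481.0, 245.0], 0.71)]
top stopper_mid [([364.6, 181.7, 375.8, 196.9], 0.46)]
scene desiccator [([327.8, 190.6, 388.3, 217.2], 0.96)]
scene lid_neck [([319.3, 151.3, 388.0, 197.7], 0.56)]
scene tin_1_mid [([325.2, 160.4, 342.3, 180.9], 0.84)]
scene crucible_1_mid [([442.8, 163.6, 447.6, 171.3], 0.58)]
scene stopper_mid [([351.0, 160.3, 361.5, 170.7], 0.57)]
```

View pics/t1.png

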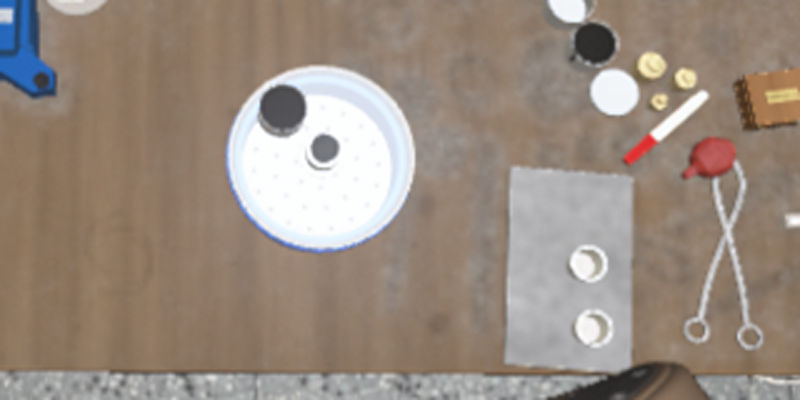

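```bash
python3 -m handwheel '{"gripper":[1,1,1,1,1,1,1,1,1,1,1,1,1],"travel":[[0.1,0.15,0.2],[0.6,1,0.3],[0.6,1,0.3],[0.6,1,0.3],[0.6,1,0.3],[0.6,1,0.3],[0.6,1,0.3],[0.6,1,0.3],[0.6,1,0.3],[0.6,1,0.3],[0.6,1,0.3],[0.6,1,0.3],[0.6,1,0.3]],"spin":[0,0.6,0.6,0.6,0.6,0.6,0.6,0.6,0.6,0.6,0.6,0.6,0.6]}' 15; python3 -m handwheel '{"gripper":[1,1,1,1,1,1],"travel":[[0,0.25,0],[0,0.25,0],[0,0.25,0],[0,0.25,0],[0,0.25,0],[0,0.25,0]],"spin":[0,0,0,0,0,0]}'
python3 - <<'E'
from h import *
s=arm.get_state(); print(s['t'],s['eef_pos'],s['ee_rot'],s['q'])
f=frame('wrist','w1.png');print(f['eye'],f['attitude'])
g=frame('top','t2.png')
for n in ['wrist','top']:
  for l in ['desiccator','lid_neck','stopper_mid','tin_1_mid','crucible_1_mid','board','bare_left','bare_back']:
    r=spotter.tip_of(n,l)
    print(n,l,[(np.round(d['at'],1).tolist(),round(d['conf'],2)) for d in r])
E
```

```text
t: 3.4
eef_pos: [0.478, -0.1483, 0.3966]
ee_rot: [-2.171, 1.569, 0.138]
force: [0.2, -1.6, -0.3]
width: 0.0879
t: 4.0
eef_pos: [0.4759, -0.0274, 0.3956]
ee_rot: [2.58, 1.571, -1.398]
force: [-0.1, 0.0, 1.0]
width: 0.0874
4.0 [ 0.47587759 -0.02736505  0.39560142] [ 2.57964071  1.57064963 -1.39827516] [ 3.56792731e-01 -4.16146521e-02 -1.39407215e-01  1.44908062e-04
 -1.47303065e+00 -1.19313009e+00]
[ 0.42510838 -0.07410345  0.53370705] [2.87795860e+00 1.76115623e-03 2.30538608e+00]
wrist desiccator []
wrist lid_neck [([281.2, 200.9], 0.69)]
wrist stopper_mid [([283.5, 207.0], 0.61)]
wrist tin_1_mid [([287.9, 248.2], 0.94)]
wrist crucible_1_mid []
wrist board []
wrist bare_left []
wrist bare_back [([147.0, 149.0], 0.91)]
top desiccator []
top lid_neck [([366.6, 188.9], 0.8)]
top stopper_mid [([369.8, 187.1], 0.43)]
top tin_1_mid []
top crucible_1_mid [([470.6, 235.8], 0.68)]
top board [([471.3, 237.1], 0.75)]
top bare_left []
top bare_back []
```

View pics/w1.png

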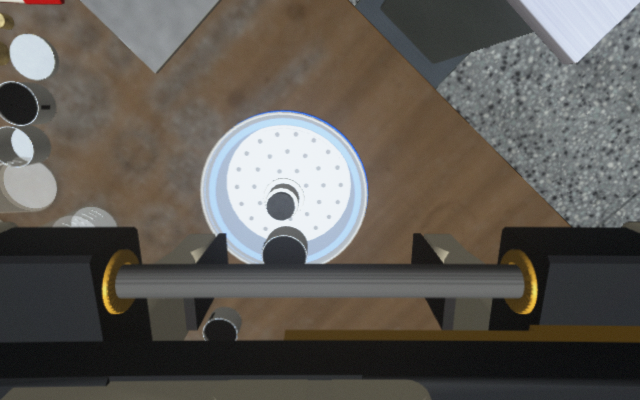

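```bash
cat > m.py <<'E'
from h import *
import sys
def show(n,labels):
    out={}
    for l in labels:
        r=spotter.tip_of(n,l); out[l]=[(np.round(d['at'],1).tolist(),round(d['conf'],2)) for d in r[:4]]
        print(n,l,out[l])
    return out
E
cp /dev/null pics/x
python3 - <<'E'
from h import *; import pickle
f=frame('wrist'); pickle.dump({k:v for k,v in f.items()},open('fw1.pkl','wb'))
E
python3 -m handwheel '{"gripper":[1,1,1,1,1],"travel":[[0.14,0.12,0],[0.14,0.12,0],[0.14,0.12,0],[0.14,0.12,0],[0.14,0.12,0]],"spin":[0,0,0,0,0]}'
python3 - <<'E'
from m import *; import pickle
s=arm.get_state(); print(s['t'],s['eef_pos'],s['ee_rot'])
f0=pickle.load(open('fw1.pkl','rb'))
f=frame('wrist','w2.png'); pickle.dump(f,open('fw2.pkl','wb'))
o=show('wrist',['lid_neck','stopper_mid','tin_1_mid','bare_back'])
a={'lid_neck':(281.2,200.9),'stopper_mid':(283.5,207),'tin_1_mid':(287.9,248.2),'bare_back':(147,149)}
for k in a:
  for p,c in o[k][:1]: print(k,tri([(f0,a[k]),(f,p)]), onz(f0,a[k],{'lid_neck':.11,'stopper_mid':.123,'tin_1_mid':.1105,'bare_back':0}[k]), onz(f,p,{'lid_neck':.11,'stopper_mid':.123,'tin_1_mid':.1105,'bare_back':0}[k]))
E
```

```text
t: 5.45
eef_pos: [0.5457, 0.0332, 0.3955]
ee_rot: [1.586, 1.57, -2.391]
force: [-0.4, -0.3, -0.4]
width: 0.0873
5.45 [0.54570324 0.03315816 0.39554308] [ 1.58608682  1.57048495 -2.39119049]
wrist lid_neck [([283.7, 123.3], 0.58)]
wrist stopper_mid [([283.3, 125.5], 0.9)]
wrist tin_1_mid [([286.1, 176.0], 0.69)]
wrist bare_back [([138.4, 83.1], 0.81)]
lid_neck (array([ 0.54257785, -0.02794128,  0.11904512]), [np.float64(0.001457685095405638), np.float64(0.0014576850954056554)]) [ 0.54610626 -0.0280911   0.11      ] [ 0.5426718  -0.02709282  0.11      ]
stopper_mid (array([ 0.54116697, -0.02481445,  0.14079803]), [np.float64(0.00014057545590161514), np.float64(0.00014057545590157283)]) [ 0.54631919 -0.02250516  0.123     ] [ 0.54335603 -0.02543247  0.123     ]
tin_1_mid (array([0.58498129, 0.01587302, 0.12013584]), [np.float64(0.0012586702500397002), np.float64(0.0012586702500395814)]) [0.58779556 0.01887622 0.1105    ] [0.58796583 0.01561856 0.1105    ]
bare_back (array([ 0.64756517, -0.2145754 ,  0.00816458]), [np.float64(0.0011429422136803038), np.float64(0.0011429422136802684)]) [ 0.65010533 -0.21585938  0.        ] [ 0.65078459 -0.21866597  0.        ]
```

View pics/w2.png

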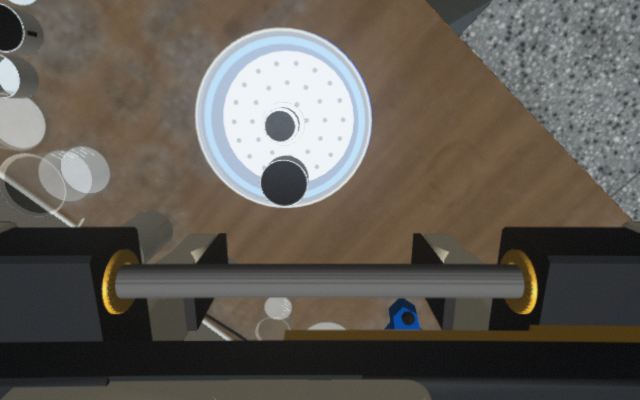

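Run:
```python
from h import *; import pickle
f=pickle.load(open('fw2.pkl','rb')); f0=pickle.load(open('fw1.pkl','rb'))
print('stop',onz(f,(280,126.5),.1355),onz(f0,(281,206.5),.1355))
print('tin',onz(f,(284.5,181),.128),onz(f0,(285.5,248.5),.128))
for p in [(196,117),(372,119),(284,28),(284,207)]: print(onz(f,p,.085))
```

```text
stop [ 0.54512019 -0.02704709  0.1355    ] [ 0.54411979 -0.02659831  0.1355    ]
tin [0.58984805 0.01689372 0.128     ] [0.58333607 0.01314699 0.128     ]
[ 0.6116845  -0.11202299  0.085     ]
[0.46906046 0.04894783 0.085     ]
[ 0.4639478  -0.09723353  0.085     ]
[0.62675167 0.04234014 0.085     ]
```

```bash
python3 -m handwheel '{"gripper":[1,1,1,1,1,1,1,1,1,-0.2,-0.6,-0.6,-0.6,-0.6],"travel":[[0.086,-0.032,-0.1],[0.086,-0.032,-0.3],[0.086,-0.032,-0.3],[0.086,-0.032,-0.4],[0.086,-0.032,-0.45],[0.086,-0.032,-0.5],[0.086,-0.032,-0.555],[0.086,-0.032,-0.555],[0.086,-0.032,-0.555],[0.086,-0.032,-0.555],[0.086,-0.032,-0.555],[0.086,-0.032,-0.555],[0.086,-0.032,-0.555],[0.086,-0.032,-0.555]],"spin":[0,0.04,0.04,0.04,0.04,0.04,0.04,0.04,0.04,0.04,0.04,0.04,0.04,0.04]}' 15
```

```text
t: 7.1
eef_pos: [0.5892, 0.0174, 0.1186]
ee_rot: [-2.078, 1.57, 0.259]
force: [-2.4, 1.4, 2.7]
width: 0.0555
```

```bash
python3 -m handwheel '{"gripper":[-0.6,-0.6,-0.6,-0.6,-0.6,-0.6,-0.6,-0.6,-0.6,-0.6,-0.6,-0.6,-0.6,-0.6,-0.6,-0.6,-0.6,-0.6],"travel":[[0,0,0],[0,0,0.04],[0,0,0.1],[0,0,0.14],[0.03,-0.1,0.14],[0.06,-0.2,0.14],[0.09,-0.3,0.14],[0.124,-0.4,0.14],[0.124,-0.463,0.14],[0.124,-0.463,0.14],[0.124,-0.463,0.07],[0.124,-0.463,0],[0.124,-0.463,-0.08],[0.124,-0.463,-0.12],[0.124,-0.463,-0.15],[0.124,-0.463,-0.17],[0.124,-0.463,-0.182],[0.124,-0.463,-0.182]],"spin":[0,0,0,0,-0.18,-0.36,-0.54,-0.72,-0.9,-0.98,-0.98,-0.98,-0.98,-0.98,-0.98,-0.98,-0.98,-0.98]}' 20
python3 - <<'E'
from m import *
frame('top','t3.png');frame('scene','s3.png');f=frame('wrist','w3.png')
I=cv2.imread('pics/t3.png')[100:260,300:560]
cv2.imwrite('pics/t3c.png',cv2.resize(I,None,fx=2.5,fy=2.5,interpolation=cv2.INTER_CUBIC))
E
```

```text
t: 8.9
eef_pos: [0.6511, -0.2141, 0.0269]
ee_rot: [1.571, 1.571, 3.138]
force: [-0.3, -0.3, -2.2]
width: 0.0554
```

View pics/t3c.png

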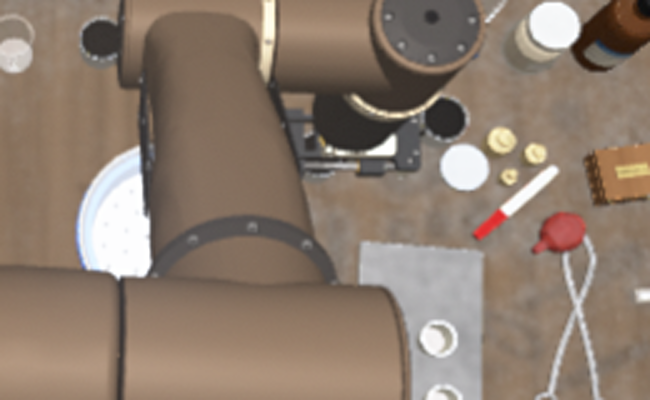

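View pics/w3.png

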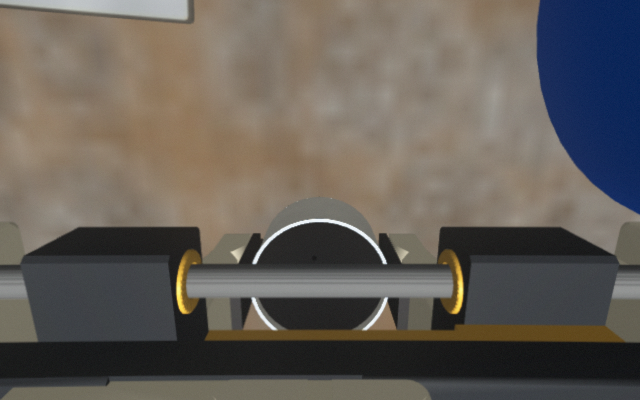

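```bash
python3 -m handwheel '{"gripper":[0.2,0.7,0.7,0.7,0.7,0.7,0.7,0.7,0.7,0.7,0.7,0.7,0.3,0.3],"travel":[[0,0,0],[0,0,0],[0,0,0.05],[0,0,0.15],[0,0,0.25],[0,0,0.346],[-0.05,0.09,0.36],[-0.1,0.18,0.36],[-0.15,0.27,0.36],[-0.19,0.34,0.36],[-0.19,0.374,0.36],[-0.19,0.374,0.36],[-0.25,0.374,0.36],[-0.25,0.374,0.36]],"spin":[0,0,0,0,0,0,0,0,0,0,0,0,0,0]}' 10
python3 - <<'E'
from m import *
s=arm.get_state();print(s['t'],s['eef_pos'])
frame('wrist','w4.png')
show('wrist',['tin_1_mid','stopper_mid','lid_neck'])
f=frame('wrist')
E
```

```text
t: 10.45
eef_pos: [0.5238, -0.0277, 0.2073]
ee_rot: [0.951, 1.57, 2.518]
force: [0.2, 0.4, 0.3]
width: 0.0638
10.45 [ 0.52375888 -0.02767528  0.20733236]
wrist tin_1_mid []
wrist stopper_mid [([319.8, 237.2], 0.86)]
wrist lid_neck [([320.1, 232.1], 0.82)]
```

View pics/w4.png

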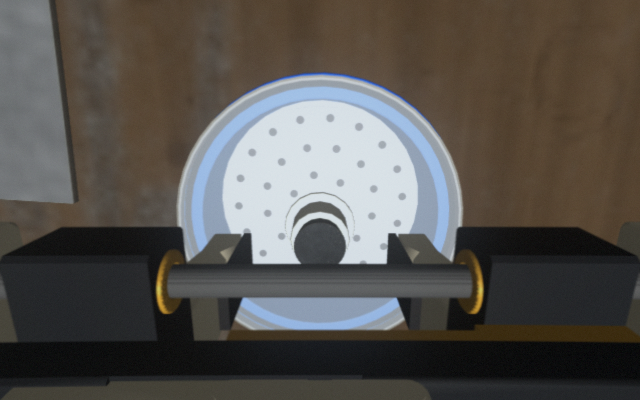

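Run:
```python
from h import *
f=frame('wrist')
print(onz(f,(320,243),.1355),onz(f,(320,74),.085),onz(f,(180,207),.085),onz(f,(462,207),.085))
```

```text
[ 0.5450932  -0.02720282  0.1355    ] [ 0.44124741 -0.02685123  0.085     ] [ 0.53640435 -0.13316817  0.085     ] [0.53710047 0.08020196 0.085     ]
```

```bash
python3 -m handwheel '{"gripper":[0.3,0.3,0.3,0.3,0.3,0.3,-0.4,-1,-1,-1,-1],"travel":[[0.042,0,0],[0.042,0,-0.06],[0.042,0,-0.1],[0.042,0,-0.12],[0.042,0,-0.127],[0.042,0,-0.127],[0.042,0,-0.127],[0.042,0,-0.127],[0.042,0,-0.127],[0.042,0,-0.127],[0.042,0,-0.127]],"spin":[0,0,0,0,0,0,0,0,0,0,0]}' 6
```

```text
t: 11.85
eef_pos: [0.5472, -0.0272, 0.144]
ee_rot: [-1.705, 1.57, -0.137]
force: [-1.1, -1.1, 1.3]
width: 0.0317
```

```bash
python3 -m handwheel '{"gripper":[-1,-1,-1,-1,-1,-1,-1,-1,-1,-1,-1,-1,-1,-1,-1,-1,-1],"travel":[[0,0,0.03],[0,0,0.08],[0,0,0.12],[0.02,0.1,0.12],[0.04,0.2,0.12],[0.06,0.3,0.12],[0.08,0.4,0.1],[0.094,0.476,0.05],[0.094,0.476,0],[0.094,0.476,-0.08],[0.094,0.476,-0.14],[0.094,0.476,-0.18],[0.094,0.476,-0.2],[0.094,0.476,-0.21],[0.094,0.476,-0.217],[0.094,0.476,-0.22],[0.094,0.476,-0.22]],"spin":[0,0,0,0,0,0,0,0,0,0,0,0,0,0,0,0,0]}'
python3 - <<'E'
from m import *
frame('wrist','w5.png')
E
```

```text
t: 13.55
eef_pos: [0.5944, 0.2111, 0.0344]
ee_rot: [-0.956, 1.569, 0.612]
force: [0.2, -0.1, -0.2]
width: 0.0316
```

View pics/w5.png

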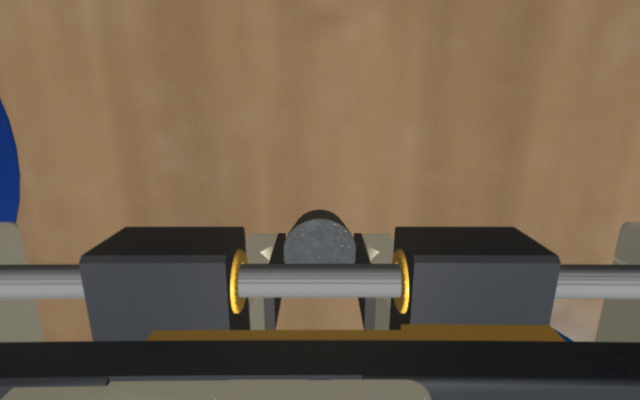

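```bash
python3 -m handwheel '{"gripper":[-1,-0.1,0.4,0.4,0.4,0.4,0.4,0.4,0.4,0.4,0.4,0.4,0.4,0.4,0.4],"travel":[[0,0,-0.001],[0,0,-0.001],[0,0,-0.001],[0,0,0.04],[0,0,0.1],[0,0,0.2],[0,-0.08,0.3],[0,-0.16,0.3],[-0.04,-0.24,0.3],[-0.08,-0.32,0.3],[-0.12,-0.4,0.3],[-0.13,-0.476,0.3],[-0.13,-0.476,0.3],[-0.13,-0.476,0.3],[-0.13,-0.476,0.3]],"spin":[0,0,0,0,0,0,0,0,0,0,0,0,0,0,0]}'
python3 - <<'E'
from m import *
s=arm.get_state();print(s['t'],s['eef_pos'])
f=frame('wrist','w6.png');show('wrist',['lid_neck','stopper_mid'])
g=frame('scene','s6.png');show('scene',['stopper_mid','tin_1_mid','crucible_1_mid'])
cv2.imwrite('pics/s6c.png',cv2.resize(g['pixels'][60:320,200:560],None,fx=2.2,fy=2.2,interpolation=cv2.INTER_CUBIC))
E
```

```text
t: 15.1
eef_pos: [0.5293, -0.0267, 0.1837]
ee_rot: [-1.189, 1.57, 0.379]
force: [0.3, 0.5, -0.4]
width: 0.0614
15.1 [ 0.52932982 -0.02668404  0.18369899]
wrist lid_neck [([318.6, 236.5], 0.73)]
wrist stopper_mid [([578.0, 245.6], 0.67)]
scene stopper_mid [([287.1, 219.9], 0.55)]
scene tin_1_mid [([372.8, 153.6], 0.43)]
scene crucible_1_mid [([447.4, 170.6], 0.65)]
```

View pics/w6.png

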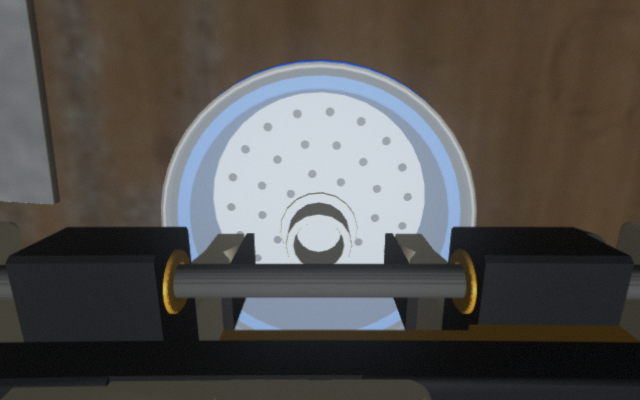

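View pics/s6c.png

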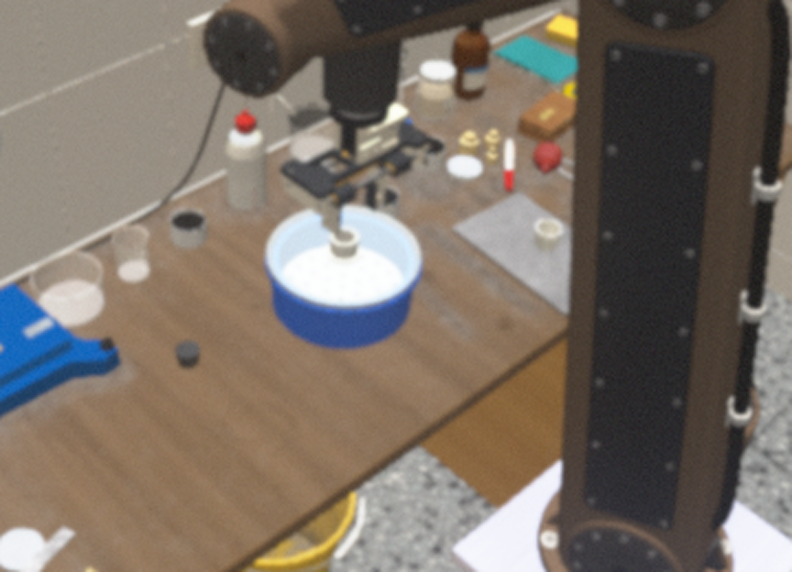

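```bash
python3 -m handwheel '{"gripper":[0.4,0.4,0.4,0.4,0.4,-0.3,-1,-1,-1,-1,-1],"travel":[[0.031,0,0],[0.031,0,-0.06],[0.031,0,-0.1],[0.031,0,-0.119],[0.031,0,-0.119],[0.031,0,-0.119],[0.031,0,-0.119],[0.031,0,-0.119],[0.031,0,-0.119],[0.031,0,-0.119],[0.031,0,-0.119]],"spin":[0,0,0,0,0,0,0,0,0,0,0]}' 12
```

```text
t: 16.55
eef_pos: [0.545, -0.027, 0.125]
ee_rot: [-1.437, 1.569, 0.131]
force: [-0.7, 0.6, 6.7]
width: 0.0411
```

```bash
python3 -m handwheel '{"gripper":[-1,-1,-1,-1,-1,-1],"travel":[[0,0,0.004],[0,0,0.006],[0,0,0.006],[0.005,0,0.006],[0.01,0,0.008],[0.01,0,0.008]],"spin":[0,0,0,0,0,0]}' 12
python3 - <<'E'
from m import *
s=arm.get_state();print(s['t'],s['eef_pos'],s['force'],s['moment'])
E
```

```text
t: 17.15
eef_pos: [0.5488, -0.0273, 0.1276]
ee_rot: [1.734, 1.569, -2.981]
force: [-2.8, 0.5, -1.5]
width: 0.0408
17.15 [ 0.54884162 -0.02728926  0.12763771] [-2.82825264  0.5266765  -1.50886865] [ 0.05908261  1.13842074 -0.00542089]
```

```bash
python3 -m handwheel '{"gripper":[-1,-1,-1,-1,-1,-1,-1],"travel":[[0.003,0,0.004],[0.005,0,0.008],[0.008,0,0.012],[0.01,0,0.016],[0.012,0,0.018],[0.012,0,0.018],[0.012,0,0.018]],"spin":[0,0,0,0,0,0,0]}'
python3 - <<'E'
from m import *
s=arm.get_state();print(s['t'],s['eef_pos'],s['force'],s['moment'])
frame('wrist','w7.png')
g=frame('scene','s7.png')
cv2.imwrite('pics/s7c.png',cv2.resize(g['pixels'][120:230,290:430],None,fx=5,fy=5,interpolation=cv2.INTER_CUBIC))
E
```

```text
t: 17.85
eef_pos: [0.5532, -0.0275, 0.1363]
ee_rot: [1.672, 1.566, -3.044]
force: [-7.8, -0.3, -1.4]
width: 0.0407
17.85 [ 0.55317474 -0.0275173   0.13625281] [-7.83031718 -0.30561838 -1.44727061] [0.26757287 2.9205906  0.02725277]
```

View pics/w7.png

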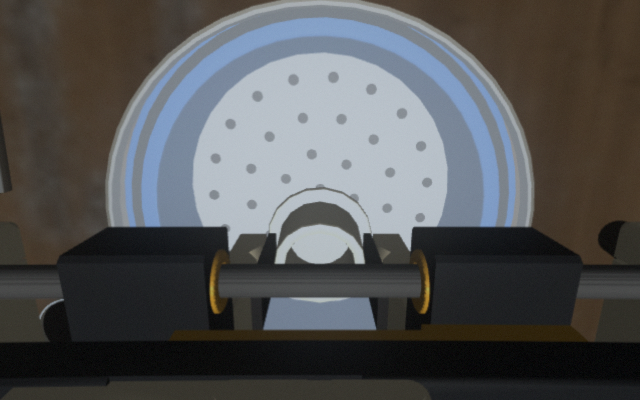

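View pics/s7c.png

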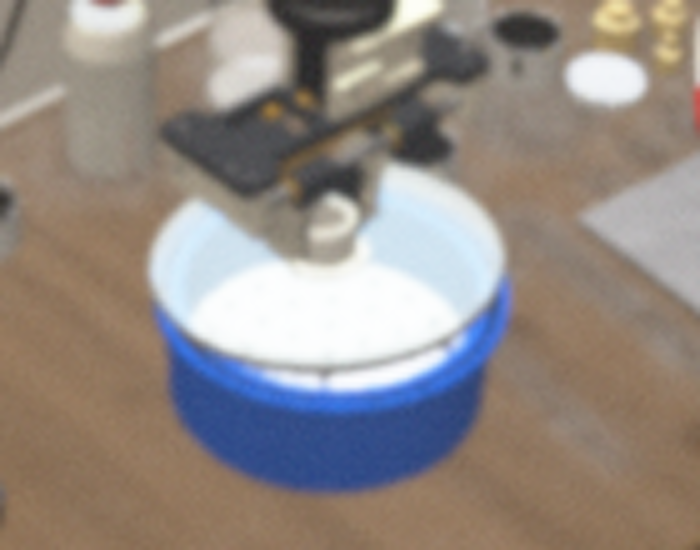

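```bash
python3 -m handwheel '{"gripper":[-1,-1,-1,-1,-1],"travel":[[0.002,0,0.003],[0.004,0,0.006],[0.004,0,0.006],[0.004,0,0.006],[0.004,0,0.006]],"spin":[0,0,0,0,0]}'
python3 - <<'E'
from m import *
s=arm.get_state();print(s['t'],s['eef_pos'],s['force'],s['moment'])
f=frame('wrist','w8.png')
g=frame('scene','s8.png');frame('top','t8.png')
cv2.imwrite('pics/s8c.png',cv2.resize(g['pixels'][120:230,290:430],None,fx=5,fy=5,interpolation=cv2.INTER_CUBIC))
E
```

```text
t: 18.45
eef_pos: [0.5548, -0.0275, 0.1392]
ee_rot: [1.676, 1.565, -3.041]
force: [-8.7, 0.7, -0.7]
width: 0.041
18.45 [ 0.5548177  -0.02754984  0.1391712 ] [-8.70776335  0.67468447 -0.7260972 ] [0.30041663 3.31875665 0.00370758]
```

View pics/w8.png

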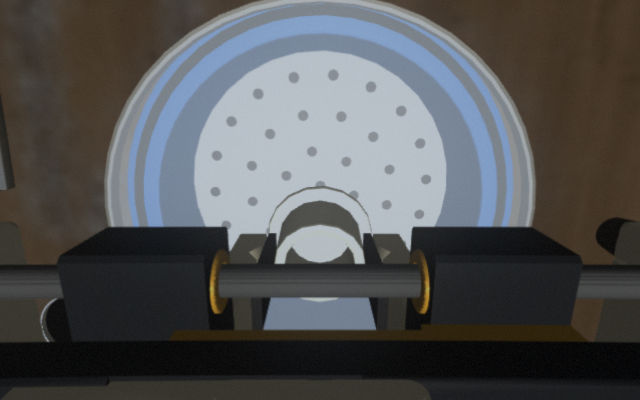

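View pics/s8c.png

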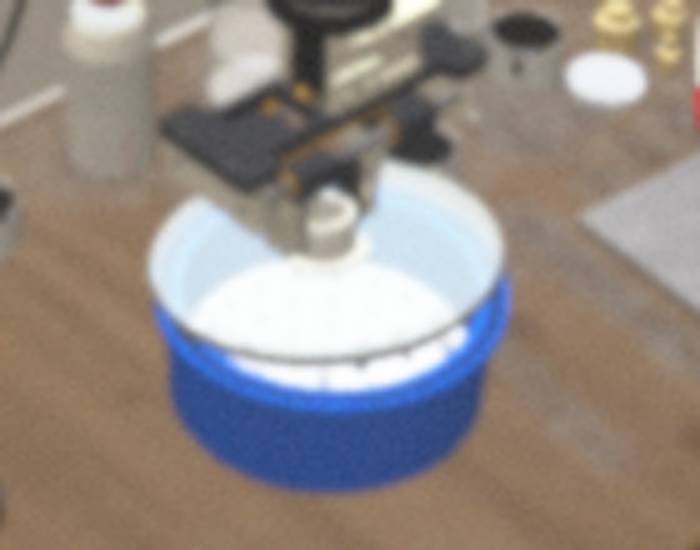

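Run:
```python
from h import *
g=frame('scene'); C=np.array([.5445,-.027])
for i,th in enumerate([.06,.10,.14,.18]):
    I=cv2.resize(g['pixels'][120:230,290:430],None,fx=5,fy=5,interpolation=cv2.INTER_CUBIC)
    a=np.linspace(0,2*np.pi,200)
    Rr=R.from_euler('y',th).as_matrix()
    P=np.array([C[0]+.004+.106,C[1],.086])
    for r,z,col in [(.106,0,(0,0,255)),(.106,.008,(0,255,255))]:
        pts=np.c_[r*np.cos(a)-.106,r*np.sin(a),0*a+z]@Rr.T+P
        uv=np.array([proj(g,p) for p in pts]); uv=((uv-[290,120])*5).astype(np.int32)
        cv2.polylines(I,[uv],True,col,1)
    cv2.imwrite(f'pics/ov{i}.png',I)
    J=I if i==0 else J
    L=[I] if i==0 else L+[I]
cv2.imwrite('pics/ov.png',cv2.resize(np.vstack([np.hstack(L[:2]),np.hstack(L[2:])]),(760,597)))
```

```text
(no output)
```

View pics/ov.png

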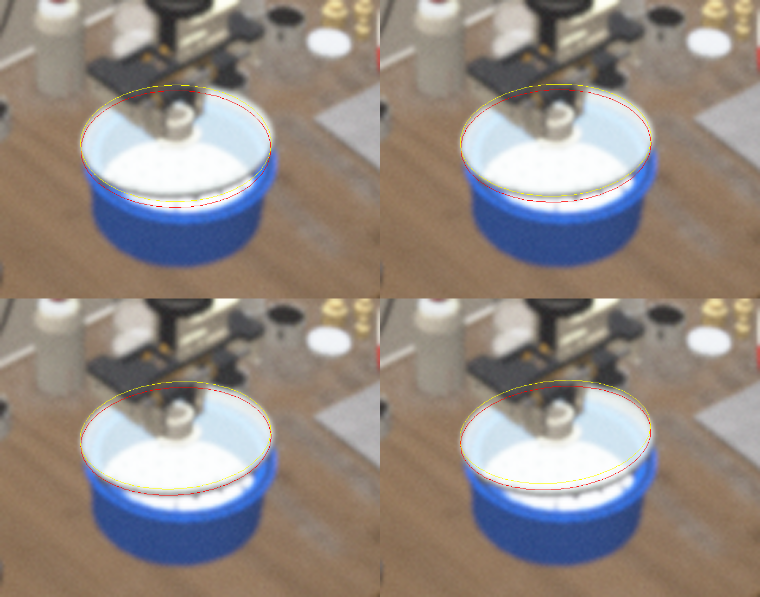

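```bash
python3 -m handwheel '{"gripper":[-1,-1,-1,-1,-1,-1,-1,-1,-1,-1,-1,-1,-1,-1,-1,-1,-1,-1,-1,-1],"travel":[[0,0,0],[-0.005,0,0.005],[-0.01,0,0.03],[-0.01,0,0.07],[-0.01,0,0.12],[-0.01,0.04,0.12],[-0.03,0.1,0.12],[-0.06,0.18,0.12],[-0.09,0.26,0.12],[-0.12,0.34,0.12],[-0.15,0.42,0.12],[-0.18,0.5,0.12],[-0.2,0.57,0.12],[-0.2,0.627,0.11],[-0.2,0.627,0.06],[-0.2,0.627,0],[-0.2,0.627,-0.06],[-0.2,0.627,-0.11],[-0.2,0.627,-0.14],[-0.2,0.627,-0.14]],"spin":[0,0,0,0,0,0,0,0,0,0,0,0,0,0,0,0,0,0,0,0]}' 25
python3 - <<'E'
from m import *
s=arm.get_state();print(s['t'],s['eef_pos'],s['force'],s['moment'])
f=frame('wrist','w9.png')
g=frame('scene','s9.png')
cv2.imwrite('pics/s9c.png',cv2.resize(g['pixels'][150:350,200:460],None,fx=3,fy=3,interpolation=cv2.INTER_CUBIC))
E
```

```text
t: 20.65
eef_pos: [0.4574, 0.2863, 0.0692]
ee_rot: [2.586, 1.569, -2.13]
force: [-0.4, -0.4, -2.9]
width: 0.0402
20.65 [0.45742905 0.2862791  0.06923353] [-0.37019759 -0.3725428  -2.8676486 ] [-0.01499888  0.00110094  0.0288041 ]
```

View pics/w9.png

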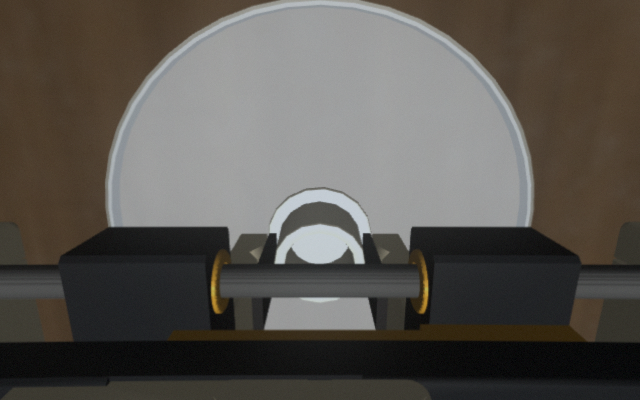

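View pics/s9c.png

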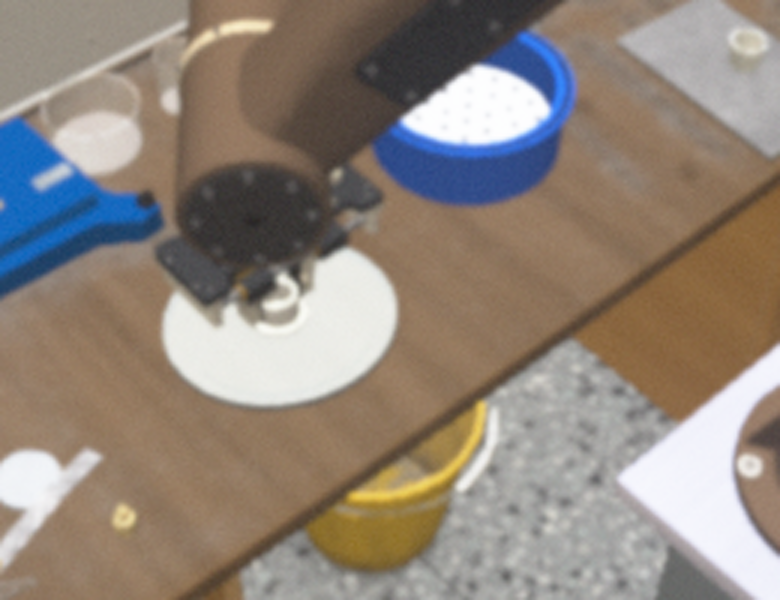

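```bash
python3 -m handwheel '{"gripper":[-1,-1,-1,-1,-1,-1,-1],"travel":[[0,0,-0.01],[0,0,-0.02],[0,0,-0.028],[0,0,-0.036],[0,0,-0.042],[0,0,-0.045],[0,0,-0.045]],"spin":[0,0,0,0,0,0,0]}' 10
python3 - <<'E'
from m import *
s=arm.get_state();print(s['t'],s['eef_pos'],s['force'],s['moment'])
E
```

```text
t: 21.45
eef_pos: [0.4575, 0.2864, 0.0474]
ee_rot: [2.792, 1.571, -1.923]
force: [-0.1, 0.0, -1.6]
width: 0.0405
21.45 [0.45749205 0.28635043 0.04739013] [-0.05859128  0.04898093 -1.60267945] [-0.14813491  0.01987228  0.01810983]
```

```bash
python3 -m handwheel '{"gripper":[-1,0.1,0.3,0.3,0.3,0.3,0.3,0.3,0.3],"travel":[[0,0,-0.002],[0,0,-0.002],[0,0,-0.002],[0,0,0.03],[0,0,0.1],[0,0,0.2],[-0.04,0,0.3],[-0.04,0,0.4],[-0.04,0,0.45]],"spin":[0,0,0,0,0,0,0,0,0]}' 10
python3 - <<'E'
from m import *
s=arm.get_state();print(s['t'],s['eef_pos'],s['force'],s['moment'])
f=frame('wrist','w10.png')
show('wrist',['lid_neck','stopper_mid'])
g=frame('scene','s10.png'); show('scene',['lid_neck','stopper_mid','crucible_1_mid'])
cv2.imwrite('pics/s10c.png',cv2.resize(g['pixels'][150:350,200:460],None,fx=3,fy=3,interpolation=cv2.INTER_CUBIC))
E
```

```text
t: 22.35
eef_pos: [0.4381, 0.287, 0.2777]
ee_rot: [-0.792, 1.564, 0.777]
force: [0.7, 0.7, -0.9]
width: 0.0566
22.35 [0.43807406 0.28701112 0.27766199] [ 0.73233988  0.74510819 -0.87959812] [ 0.09332159 -0.12904495 -0.0228169 ]
wrist lid_neck [([320.2, 182.0], 0.85)]
wrist stopper_mid []
scene lid_neck [([291.6, 254.8], 0.63)]
scene stopper_mid [([288.7, 220.0], 0.41)]
scene crucible_1_mid [([448.1, 167.7], 0.54)]
```

View pics/w10.png

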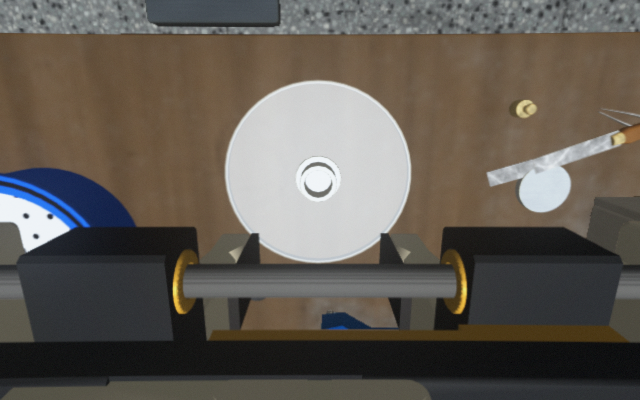

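View pics/s10c.png

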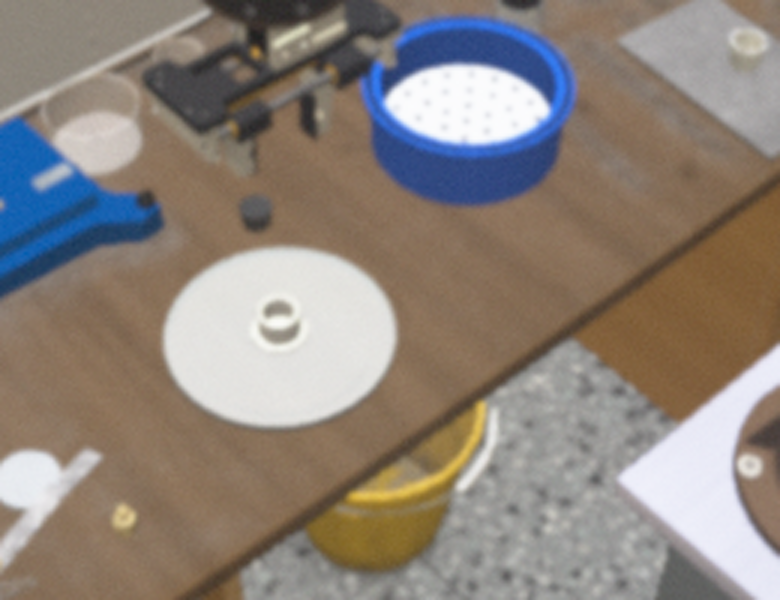

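```bash
python3 -m handwheel '{"gripper":[1,1,1,1,1,1,1,1,1,1,1,1],"travel":[[0.03,-1,0.15],[0.03,-1,0.15],[0.03,-1,0.15],[0.03,-1,0.15],[0.03,-1,0.15],[0.03,-1,0.15],[0.03,-1,0.15],[0.03,-1,0.15],[0.03,-1,0.15],[0.03,-1,0.15],[0.03,-1,0.15],[0.03,-1,0.15]],"spin":[0,0,0,0,0,0,0,0,0,0,0,0]}' 10
python3 -m handwheel '{"gripper":[1,1,1,1,1],"travel":[[0,-0.26,0],[0,-0.26,0],[0,-0.26,0],[0,-0.26,0],[0,-0.26,0]],"spin":[0,0,0,0,0]}' 10
python3 - <<'E'
from m import *; import pickle
s=arm.get_state();print(s['t'],s['eef_pos'],s['q'])
f=frame('wrist','w11.png');pickle.dump(f,open('fa.pkl','wb'))
show('wrist',['crucible_1_mid'])
show('top',['crucible_1_mid'])
g=frame('top');cv2.imwrite('pics/t11.png',g['pixels'])
E
```

```text
t: 23.9
eef_pos: [0.452, -0.2152, 0.3462]
ee_rot: [1.484, 1.568, 3.048]
force: [-1.1, 0.4, 1.0]
width: 0.0873
t: 24.4
eef_pos: [0.4526, -0.3427, 0.3463]
ee_rot: [1.058, 1.569, 2.625]
force: [0.6, -0.1, -0.3]
width: 0.088
24.4 [ 0.45262362 -0.34274528  0.34631647] [-3.03827613e-01  1.33972930e-01 -6.04409381e-02 -4.72514017e-04
 -1.37853423e+00 -1.27016987e+00]
wrist crucible_1_mid [([317.3, 135.3], 0.92)]
top crucible_1_mid [([473.5, 234.9], 0.72)]
```

View pics/w11.png

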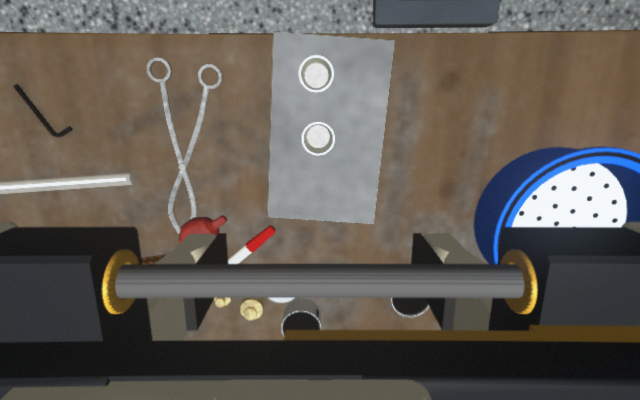

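View pics/t11.png

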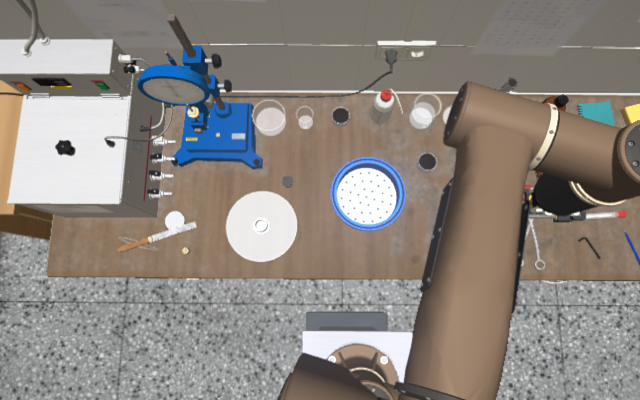

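Run:
```python
from h import *; import pickle
f=pickle.load(open('fa.pkl','rb'))
for p in [(318,138.5),(316,73.5)]: print(onz(f,p,.044),onz(f,(p[0],p[1]),.030))
g=cv2.imread('pics/t11.png'); hsv=cv2.cvtColor(g,cv2.COLOR_BGR2HSV)
m=cv2.inRange(hsv,(95,120,60),(125,255,255)); m[:150]=0;m[240:]=0;m[:,:325]=0;m[:,412:]=0
y,x=np.nonzero(m); c=cv2.convexHull(np.c_[x,y].astype(np.int32)); e=cv2.fitEllipse(c); print(e)
gt=frame('top'); print(onz(gt,e[0],.083))
# inner white plate
w=cv2.inRange(g,(225,225,225),(255,255,255)); w[:155]=0;w[235:]=0;w[:,:330]=0;w[:,406:]=0
y,x=np.nonzero(w); print(x.min(),x.max(),y.min(),y.max());
```

```text
[ 0.42936623 -0.34431184  0.044     ] [ 0.43080765 -0.34437274  0.03      ]
[ 0.3544349  -0.34632701  0.044     ] [ 0.35349519 -0.34645194  0.03      ]
((367.6769104003906, 193.4278564453125), (72.94921112060547, 74.89043426513672), 107.41512298583984)
[ 0.53978153 -0.02609785  0.083     ]
337 395 168 223
```

```bash
python3 -m handwheel '{"gripper":[0.4,0.4,0.4,0.4,0.4,0.4,0.4,0.4,0.4,0.4,-0.3,-1,-1,-1,-1],"travel":[[-0.047,-0.003,-0.1],[-0.047,-0.003,-0.2],[-0.047,-0.003,-0.3],[-0.047,-0.003,-0.4],[-0.047,-0.003,-0.48],[-0.047,-0.003,-0.54],[-0.047,-0.003,-0.58],[-0.047,-0.003,-0.6],[-0.047,-0.003,-0.6],[-0.047,-0.003,-0.6],[-0.047,-0.003,-0.6],[-0.047,-0.003,-0.6],[-0.047,-0.003,-0.6],[-0.047,-0.003,-0.6],[-0.047,-0.003,-0.6]],"spin":[0,0,0,0,0,0,0,0,0,0,0,0,0,0,0]}' 8
```

```text
t: 26.15
eef_pos: [0.4294, -0.3453, 0.0482]
ee_rot: [-2.036, 1.57, -0.469]
force: [-1.3, 1.9, 7.0]
width: 0.0404
```

```bash
python3 -m handwheel '{"gripper":[-1,-1,-1,-1],"travel":[[0,0,0],[0,0,0.01],[0,0,0.1],[0,0,0.2]],"spin":[0,0,0,0]}' 8
python3 - <<'E'
from m import *
s=arm.get_state();print(s['t'],s['eef_pos'],s['force'],s['width'])
f=frame('wrist','w12.png')
E
```

```text
t: 26.55
eef_pos: [0.4275, -0.3446, 0.1471]
ee_rot: [1.201, 1.566, 2.769]
force: [1.4, -0.5, -0.7]
width: 0.0406
26.55 [ 0.42749409 -0.34457038  0.14712568] [ 1.38645694 -0.48252825 -0.72082321] 0.04058450249563824
```

View pics/w12.png

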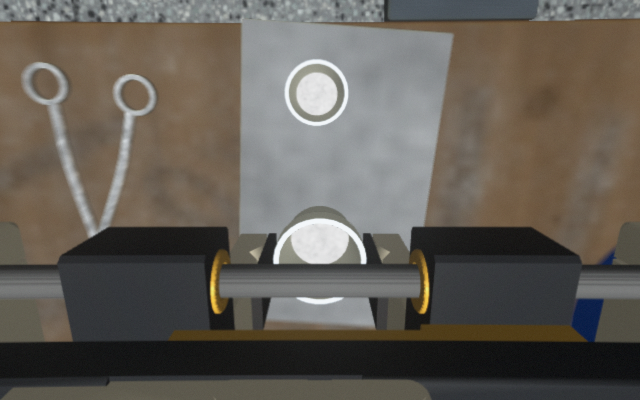

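```bash
python3 -m handwheel '{"gripper":[-1,-1,-1,-1,-1,-1,-1,-1,-1,-1,-1,-1,-1,-1,-1,-1,-1,-1],"travel":[[0.04,0.08,0.04],[0.08,0.16,0.04],[0.12,0.24,0.04],[0.16,0.32,0.04],[0.2,0.4,0.04],[0.24,0.48,0.04],[0.28,0.56,0.04],[0.306,0.62,0.04],[0.306,0.634,0.04],[0.306,0.634,0.04],[0.306,0.634,0],[0.306,0.634,-0.05],[0.306,0.634,-0.1],[0.306,0.634,-0.13],[0.306,0.634,-0.15],[0.306,0.634,-0.158],[0.306,0.634,-0.158],[0.306,0.634,-0.158]],"spin":[0,0,0,0,0,0,0,0,0,0,0,0,0,0,0,0,0,0]}' 8
python3 - <<'E'
from m import *
f=frame('wrist','w13.png')
E
```

```text
t: 28.4
eef_pos: [0.5824, -0.0284, 0.0693]
ee_rot: [-1.367, 1.57, 0.2]
force: [-0.2, 0.5, -0.7]
width: 0.0407
```

View pics/w13.png

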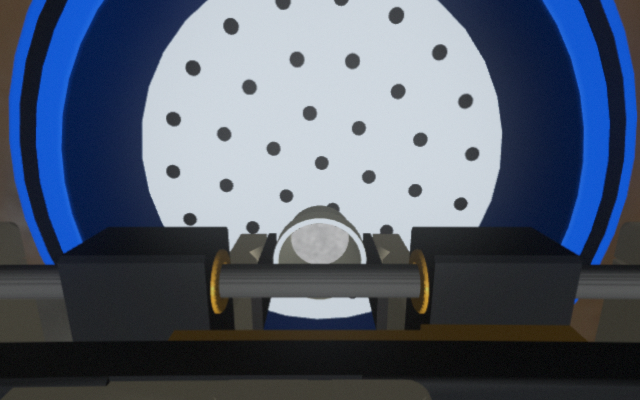

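```bash
python3 -m handwheel '{"gripper":[-1,-1,-1,-0.3,0.2,0.2,0.2,0.2,0.2,0.2,0.2,0.2],"travel":[[0,0,-0.002],[0,0,-0.004],[0,0,-0.004],[0,0,-0.004],[0,0,-0.004],[0,0,0.03],[0,0,0.1],[0,0,0.2],[0,0,0.3],[-0.02,0,0.4],[-0.06,0,0.4],[-0.06,0,0.4]],"spin":[0,0,0,0,0,0,0,0,0,0,0,0]}' 8
python3 - <<'E'
from m import *
f=frame('wrist','w14.png');print(arm.get_state()['eef_pos'])
show('wrist',['crucible_1_mid'])
E
```

```text
t: 29.65
eef_pos: [0.551, -0.0279, 0.2708]
ee_rot: [-1.124, 1.567, 0.444]
force: [-0.6, 0.5, -0.9]
width: 0.0528
[ 0.55133959 -0.02798495  0.26954023]
wrist crucible_1_mid [([319.9, 195.8], 0.93)]
```

View pics/w14.png

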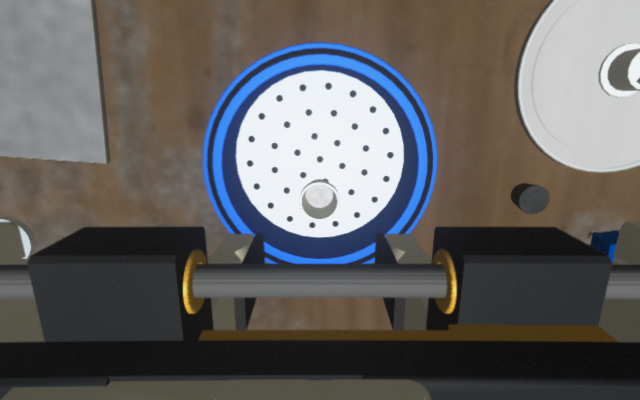

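```bash
python3 - <<'E'
from h import *
f=frame('wrist')
g=f['pixels'];hsv=cv2.cvtColor(g,cv2.COLOR_BGR2HSV)
m=cv2.inRange(hsv,(98,150,150),(125,255,255)); m[225:]=0;m[:,:190]=0;m[:,450:]=0
y,x=np.nonzero(m);P=np.array([onz(f,(a,b),.085)[:2] for a,b in zip(x,y)])
# outermost boundary: per-row extremes
h=cv2.convexHull((P*1e5).astype(np.int32))[:,0]/1e5
# fit circle to hull pts (exclude y cut)
from scipy.optimize import least_squares
h=np.array([onz(f,(a,b),.085)[:2] for b in range(50,222,4) for a in (x[y==b].min(),x[y==b].max())])
r=least_squares(lambda p:np.hypot(h[:,0]-p[0],h[:,1]-p[1])-p[2],[.54,-.027,.108],loss='soft_l1',f_scale=.001);print(r.x,np.abs(r.fun).mean())
E
python3 -m handwheel '{"gripper":[0.4,0.4,0.4,0.4,0.4,0.4,0.4,0.4,0.4,0.4],"travel":[[-0.2,-0.632,0],[-0.2,-0.632,0],[-0.2,-0.632,0],[-0.2,-0.632,0],[-0.2,-0.632,0],[-0.2,-0.632,0],[-0.2,-0.632,0],[-0.2,-0.632,0],[-0.2,-0.632,0],[-0.2,-0.632,0]],"spin":[0,0,0,0,0,0,0,0,0,0]}' 8
python3 - <<'E'
from m import *
f=frame('wrist','w15.png');print(arm.get_state()['eef_pos'])
show('wrist',['crucible_1_mid'])
E
```

```text
[ 0.54363246 -0.02752514  0.10638549] 0.00017297008987497665
t: 30.8
eef_pos: [0.4523, -0.3437, 0.2677]
ee_rot: [1.163, 1.569, 2.731]
force: [0.2, 0.4, -0.2]
width: 0.0617
[ 0.45240808 -0.34340823  0.26803776]
wrist crucible_1_mid []
```

View pics/w15.png

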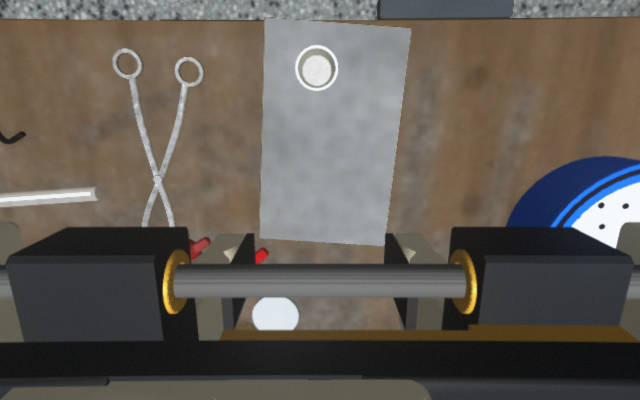

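Run:
```python
from h import *
f=frame('wrist'); print(onz(f,(316.5,67.5),.044))
```

```text
[ 0.35451951 -0.34598083  0.044     ]
```

```bash
python3 -m handwheel '{"gripper":[0.4,0.4,0.4,0.4,0.4,0.4,0.4,0.4,0.4,-0.3,-1,-1,-1,-1,-1,-1,-1],"travel":[[-0.08,-0.005,-0.05],[-0.16,-0.005,-0.1],[-0.196,-0.005,-0.2],[-0.196,-0.005,-0.3],[-0.196,-0.005,-0.38],[-0.196,-0.005,-0.42],[-0.196,-0.005,-0.444],[-0.196,-0.005,-0.444],[-0.196,-0.005,-0.444],[-0.196,-0.005,-0.444],[-0.196,-0.005,-0.444],[-0.196,-0.005,-0.444],[-0.196,-0.005,-0.444],[-0.196,-0.005,-0.444],[-0.196,-0.005,-0.4],[-0.196,-0.005,-0.3],[-0.196,-0.005,-0.2]],"spin":[0,0,0,0,0,0,0,0,0,0,0,0,0,0,0,0,0]}' 8
python3 - <<'E'
from m import *
s=arm.get_state();print(s['t'],s['eef_pos'],s['force'],s['width'],s['ee_rot'])
f=frame('wrist','w16.png')
E
```

```text
t: 32.65
eef_pos: [0.353, -0.3463, 0.1693]
ee_rot: [1.174, 1.568, 2.741]
force: [2.8, -1.2, -0.3]
width: 0.0403
32.65 [ 0.35299625 -0.34625732  0.16932506] [ 2.83442615 -1.23633818 -0.28646031] 0.0403011491798037 [1.17393706 1.56790085 2.74136734]
```

View pics/w16.png

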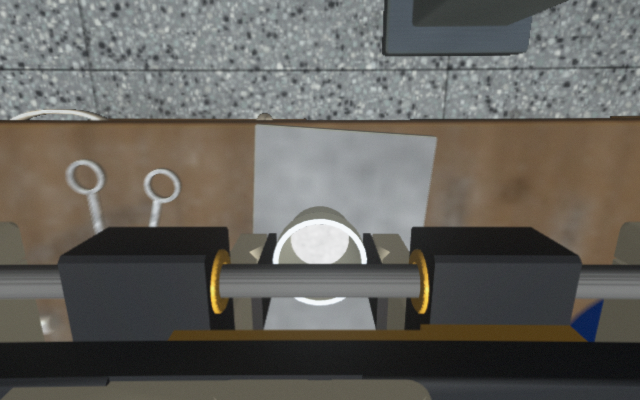

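```bash
python3 -m handwheel '{"gripper":[-1,-1,-1,-1,-1,-1,-1,-1,-1,-1,-1,-1,-1,-1,-1,-1,-1,-1,-1],"travel":[[0.04,0.08,0],[0.08,0.16,0],[0.12,0.24,0],[0.16,0.32,0],[0.2,0.4,0],[0.24,0.48,0],[0.28,0.56,0],[0.292,0.62,0],[0.292,0.638,0],[0.292,0.638,0],[0.292,0.638,-0.05],[0.292,0.638,-0.1],[0.292,0.638,-0.15],[0.292,0.638,-0.18],[0.292,0.638,-0.195],[0.292,0.638,-0.2],[0.292,0.638,-0.202],[0.292,0.638,-0.202],[0.292,0.638,-0.202]],"spin":[0,0,0,0,0,0,0,0,0,0,0,0,0,0,0,0,0,0,0]}' 8
python3 -m handwheel '{"gripper":[-0.3,0.2,0.2,0.2,0.2,0.2,0.2,0.2,0.2],"travel":[[0,0,0],[0,0,0],[0,0,0],[0,0,0.03],[0,0,0.1],[0,0,0.2],[0,0,0.3],[0.04,0,0.4],[0.08,0,0.4]],"spin":[0,0,0,0,0,0,0,0,0]}' 8
python3 - <<'E'
from m import *
f=frame('wrist','w17.png');print(arm.get_state()['eef_pos'])
show('wrist',['crucible_1_mid'])
g=frame('top','t17.png');frame('scene','s17.png')
E
```

```text
t: 34.6
eef_pos: [0.5004, -0.0276, 0.0683]
ee_rot: [-1.288, 1.569, 0.28]
force: [0.1, 0.3, -0.4]
width: 0.0405
t: 35.5
eef_pos: [0.543, -0.0275, 0.2754]
ee_rot: [-1.435, 1.559, 0.134]
force: [0.3, 0.2, -0.6]
width: 0.0521
[ 0.54496715 -0.02719184  0.27210289]
wrist crucible_1_mid [([318.0, 199.4], 0.92)]
```

View pics/w17.png

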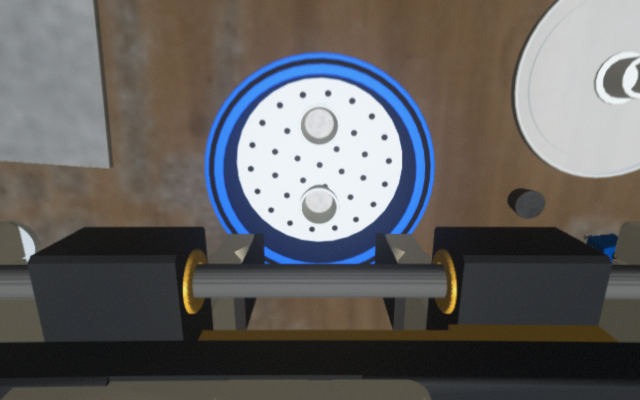

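View pics/t17.png

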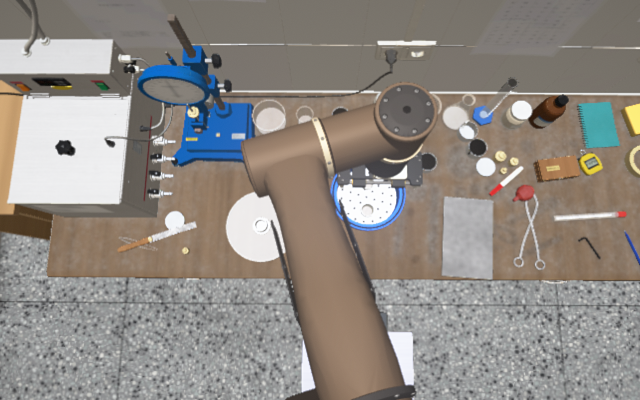

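View pics/s17.png

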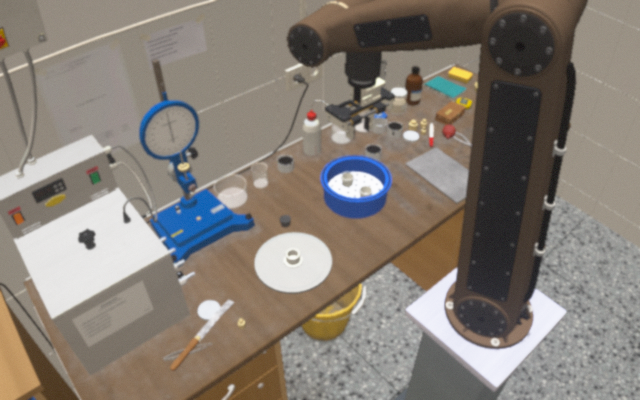

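```bash
python3 -m handwheel '{"gripper":[0.3,0.3,0.3,0.3,0.3,0.3,0.3,0.3,0.3,0.3,0.3],"travel":[[-0.175,0.627,0],[-0.175,0.627,0],[-0.175,0.627,0],[-0.175,0.627,0],[-0.175,0.627,0],[-0.175,0.627,0],[-0.175,0.627,0],[-0.175,0.627,0],[-0.175,0.627,-0.05],[-0.175,0.627,-0.1],[-0.175,0.627,-0.1]],"spin":[0.18,0.36,0.54,0.72,0.9,1,1,1,1,1,1]}' 10
python3 -m handwheel '{"gripper":[0.3,0.3,0.3,0.3,0.3,0.3,0.3],"travel":[[0,0,0],[0,0,0],[0,0,0],[0,0,0],[0,0,0],[0,0,0],[0,0,0]],"spin":[0.18,0.36,0.54,0.72,0.9,1,1]}' 10
python3 - <<'E'
from m import *
f=frame('wrist','w18.png');s=arm.get_state();print(s['eef_pos'],s['q'])
show('wrist',['lid_neck'])
E
```

```text
t: 36.8
eef_pos: [0.4504, 0.2835, 0.2138]
ee_rot: [1.557, 1.564, -2.374]
force: [-0.6, -0.1, -0.6]
width: 0.0569
t: 37.5
eef_pos: [0.4526, 0.2854, 0.2185]
ee_rot: [-2.922, 1.57, 0.217]
force: [-0.4, -0.3, -0.4]
width: 0.0569
[0.45263266 0.28544364 0.21833728] [ 9.29407884e-01  1.49102647e-01 -3.36540718e-01  3.01514712e-04
 -1.08476613e+00 -9.35019007e-01]
wrist lid_neck [([317.2, 180.8], 0.96)]
```

View pics/w18.png

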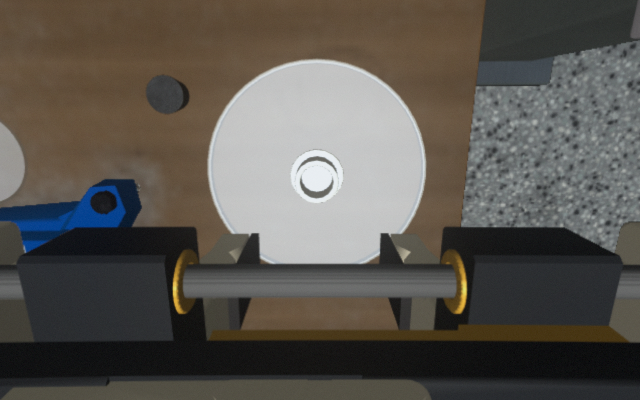

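Run:
```python
from h import *
f=frame('wrist'); print(onz(f,(316.5,178.5),.044),onz(f,(316.5,176),.018),onz(f,(317.2,180.8),.031))
print(onz(f,(208,165),.014),onz(f,(426,165),.014))
print('stopper',onz(f,(164,94),.025))
```

```text
[0.45662922 0.28301128 0.044     ] [0.45687535 0.28616409 0.018     ] [0.45612893 0.28800558 0.031     ]
[0.56153653 0.27561058 0.014     ] [0.35120007 0.27682387 0.014     ]
stopper [0.59120092 0.20999585 0.025     ]
```

```bash
python3 -m handwheel '{"gripper":[0.3,0.3,0.3,0.3,0.3,0.3,0.3,-0.3,-1,-1,-1,-1,-1,0,0.3,0.3],"travel":[[0.008,0.002,-0.1],[0.008,0.002,-0.2],[0.008,0.002,-0.27],[0.008,0.002,-0.32],[0.008,0.002,-0.345],[0.008,0.002,-0.345],[0.008,0.002,-0.345],[0.008,0.002,-0.345],[0.008,0.002,-0.345],[0.008,0.002,-0.345],[0.008,0.002,-0.345],[0.008,0.002,-0.345],[0.008,0.002,-0.345],[0.008,0.002,-0.345],[0.008,0.002,-0.345],[0.008,0.002,-0.345]],"spin":[0,0,0,0,0,0,0,0,0,0,0,0,0,0,0,0]}' 10
python3 -m handwheel '{"gripper":[0.3,0.3,0.3,0.3,0.3,0.3,0.3,0.3,0.3],"travel":[[0,0,0.04],[0,0,0.1],[0,0,0.1],[0,0,0.1],[0,0,0.1],[0,0,0.1],[0,0,0.1],[0,0,0.1],[0,0,0.1]],"spin":[0,0,-0.18,-0.36,-0.54,-0.72,-0.9,-1,-1]}' 10
python3 -m handwheel '{"gripper":[0.3,0.3,0.3,0.3,0.3,0.3,0.3,0.3,0.3,0.3,-0.3,-1,-1,-1,-1,-1],"travel":[[0,0,0],[0,0,0],[0,0,0],[0,0,0],[0,0,0],[0,0,0],[0,0,0],[0,0,-0.06],[0,0,-0.1],[0,0,-0.1],[0,0,-0.1],[0,0,-0.1],[0,0,-0.1],[0,0,-0.1],[0,0,-0.1],[0,0,-0.1]],"spin":[-0.18,-0.36,-0.54,-0.72,-0.9,-1,-1,-1,-1,-1,-1,-1,-1,-1,-1,-1]}' 20
```

```text
t: 39.25
eef_pos: [0.4565, 0.2869, 0.0451]
ee_rot: [-2.357, 1.571, 0.781]
force: [0.6, 0.8, -0.6]
width: 0.0543
t: 40.15
eef_pos: [0.4564, 0.2868, 0.0949]
ee_rot: [1.594, 1.571, -2.337]
force: [-0.4, -0.0, 0.1]
width: 0.0568
t: 41.75
eef_pos: [0.457, 0.2873, 0.0461]
ee_rot: [-0.831, 1.569, 0.738]
force: [-1.2, -1.2, 7.4]
width: 0.0407
```

```bash
python3 -m handwheel '{"gripper":[-1,-1,-1,-1,-1,-1,-1,-1,-1,-1,-1,-1,-1,-1,-1,-1],"travel":[[0,0,0],[0,0,0.03],[0,0,0.1],[0,0,0.18],[0,0,0.24],[0.025,-0.09,0.24],[0.05,-0.18,0.24],[0.075,-0.27,0.24],[0.1,-0.36,0.24],[0.125,-0.45,0.24],[0.15,-0.53,0.24],[0.165,-0.59,0.24],[0.172,-0.615,0.24],[0.175,-0.628,0.24],[0.175,-0.628,0.24],[0.175,-0.628,0.24]],"spin":[0,0,0,0,0,0,0,0,0,0,0,0,0,0,0,0]}' 25
python3 - <<'E'
from m import *
f=frame('wrist','w19.png');s=arm.get_state();print(s['eef_pos'],s['force'],s['ee_rot'])
g=frame('scene','s19.png')
cv2.imwrite('pics/s19c.png',cv2.resize(g['pixels'][100:230,280:440],None,fx=4.5,fy=4.5,interpolation=cv2.INTER_CUBIC))
E
```

```text
t: 43.35
eef_pos: [0.5438, -0.0263, 0.165]
ee_rot: [0.575, 1.57, 2.143]
force: [0.4, 0.5, -3.1]
width: 0.0402
[ 0.54379813 -0.02608568  0.16502037] [-1.22301167  0.49491253 -3.52542664] [0.27190945 1.57053906 1.84054842]
```

View pics/w19.png

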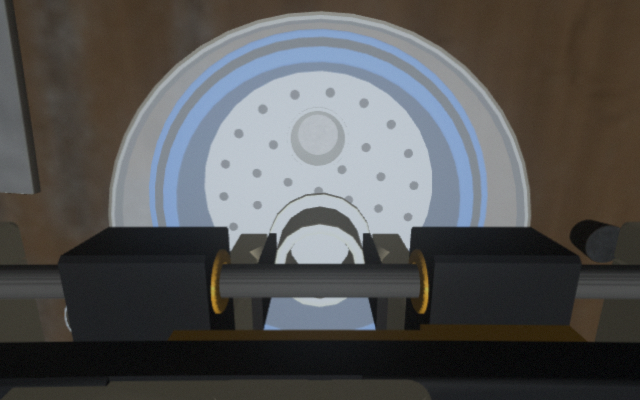

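View pics/s19c.png

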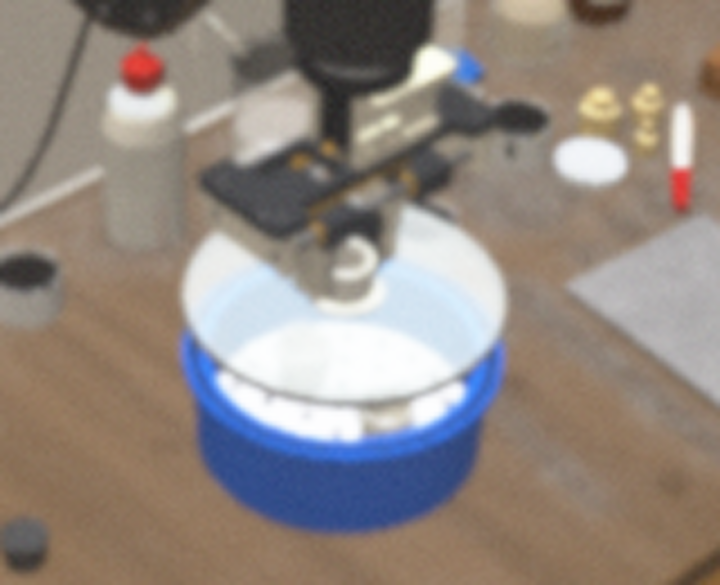

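```bash
python3 -m handwheel '{"gripper":[-1,-1,-1,-1,-1,-1,-1,-1],"travel":[[0,-0.002,-0.02],[0,-0.002,-0.04],[0,-0.002,-0.054],[0,-0.002,-0.062],[0,-0.002,-0.068],[0,-0.002,-0.074],[0,-0.002,-0.078],[0,-0.002,-0.078]],"spin":[0,0,0,0,0,0,0,0]}' 15
python3 - <<'E'
from m import *
s=arm.get_state();print(s['eef_pos'],s['force'],s['moment'])
E
```

```text
t: 44.25
eef_pos: [0.5439, -0.0282, 0.1259]
ee_rot: [1.767, 1.571, -2.948]
force: [0.2, -0.3, -4.0]
width: 0.041
[ 0.5439241  -0.02816819  0.12591944] [ 0.16680302 -0.34461532 -4.03165879] [-0.05313836 -0.02789732 -0.02475863]
```

```bash
python3 -m handwheel '{"gripper":[-1,-1,-1,-1,-1,0,0.3,0.3,0.3,0.3,0.3,0.3],"travel":[[0,0,-0.001],[0,0,-0.002],[0,0,-0.003],[0,0,-0.003],[0,0,-0.003],[0,0,-0.003],[0,0,-0.003],[0,0,0.04],[0,0,0.1],[-0.04,0,0.2],[-0.06,0,0.25],[-0.06,0,0.25]],"spin":[0,0,0,0,0,0,0,0,0,0,0,0]}' 15
python3 - <<'E'
from m import *
f=frame('wrist','w20.png');s=arm.get_state();print(s['eef_pos'],s['force'],s['ee_rot'])
show('wrist',['lid_neck','lid_plate'])
g=frame('scene','s20.png')
cv2.imwrite('pics/s20c.png',cv2.resize(g['pixels'][100:230,280:440],None,fx=4.5,fy=4.5,interpolation=cv2.INTER_CUBIC))
E
```

```text
t: 45.45
eef_pos: [0.5153, -0.028, 0.2559]
ee_rot: [-1.376, 1.562, 0.192]
force: [0.2, -0.2, -0.7]
width: 0.0567
[ 0.51481514 -0.02784089  0.25347654] [ 0.18916008 -0.00803171  0.28910757] [-1.28962257  1.56533366  0.27823716]
wrist lid_neck []
wrist lid_plate [([317.8, 207.3], 0.87)]
```

View pics/w20.png

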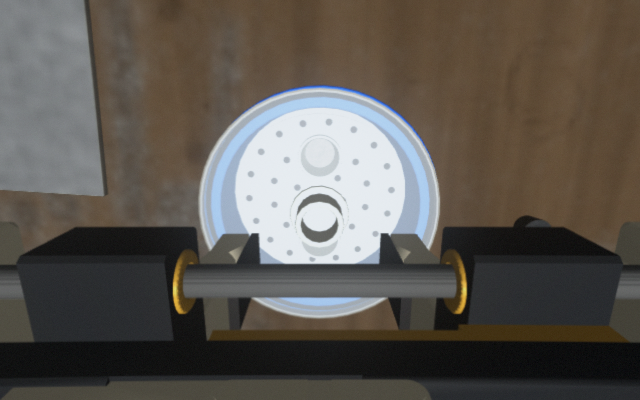

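View pics/s20c.png

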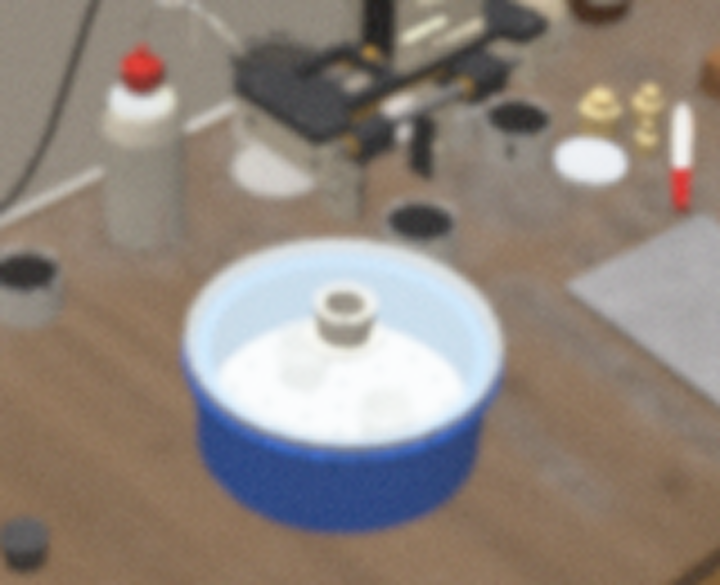

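```bash
python3 -m handwheel '{"gripper":[0.3,0.3,0.3,0.3,0.3,0.3,0.3,0.3],"travel":[[0.1,0.476,0],[0.1,0.476,0],[0.1,0.476,0],[0.1,0.476,0],[0.1,0.476,-0.1],[0.1,0.476,-0.2],[0.1,0.476,-0.2],[0.1,0.476,-0.2]],"spin":[0,0,0,0,0,0,0,0]}' 10
python3 - <<'E'
from m import *
f=frame('wrist','w21.png');s=arm.get_state();print(s['eef_pos'],s['force'],s['ee_rot'])
show('wrist',['stopper_mid'])
E
```

```text
t: 46.45
eef_pos: [0.5626, 0.2087, 0.1479]
ee_rot: [2.253, 1.564, -2.463]
force: [-0.4, -0.4, 1.2]
width: 0.0568
[0.56394212 0.20905271 0.15048729] [0.81519342 0.13651774 1.01347105] [ 2.46975171  1.56770251 -2.24572819]
wrist stopper_mid [([321.4, 225.0], 0.56)]
```

View pics/w21.png

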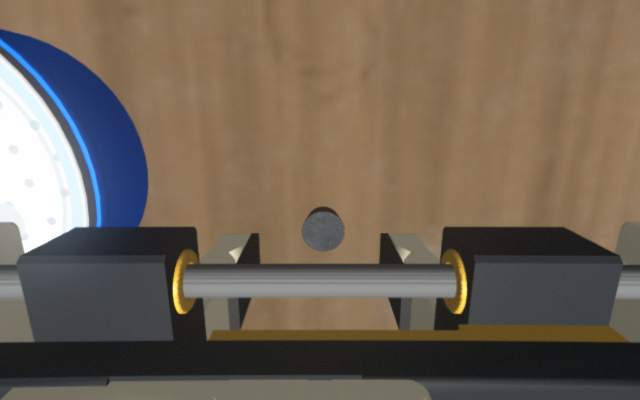

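Run:
```python
from h import *
s=arm.get_state();f=frame('wrist'); print(s['eef_pos'],onz(f,(323,230.5),.025))
f20=dict(f)
```

```text
[0.56480185 0.20938708 0.15219036] [0.59577188 0.21203398 0.025     ]
```

```bash
python3 -m handwheel '{"gripper":[0.3,0.3,0.3,0.3,0.3,0.3,0.3],"travel":[[0.06,0.005,0],[0.06,0.005,0],[0.06,0.005,0],[0.06,0.005,0],[0.06,0.005,0],[0.06,0.005,0],[0.06,0.005,0]],"spin":[0.18,0.36,0.54,0.72,0.9,1,1]}' 5
python3 -m handwheel '{"gripper":[0.3,0.3,0.3,0.3,0.3,0.3,0.3,0.3,0.3,0.3,0.3,0.3,-0.3,-1,-1,-1,-1,-1],"travel":[[0,0,0],[0,0,0],[0,0,0],[0,0,0],[0,0,0],[0,0,0],[0,0,0],[0,0,-0.1],[0,0,-0.18],[0,0,-0.22],[0,0,-0.236],[0,0,-0.236],[0,0,-0.236],[0,0,-0.236],[0,0,-0.236],[0,0,-0.236],[0,0,-0.236],[0,0,-0.236]],"spin":[0.18,0.36,0.54,0.72,0.9,1,1,1,1,1,1,1,1,1,1,1,1,1]}' 5
python3 - <<'E'
from m import *
f=frame('wrist','w22.png');s=arm.get_state();print(s['eef_pos'],s['force'],s['ee_rot'],s['width'])
E
```

```text
t: 47.3
eef_pos: [0.5951, 0.2121, 0.1538]
ee_rot: [-1.802, 1.567, 0.552]
force: [-0.5, 0.4, -0.7]
width: 0.0571
t: 49.1
eef_pos: [0.5944, 0.2127, 0.034]
ee_rot: [-2.679, 1.57, 0.46]
force: [-1.4, -0.8, 6.0]
width: 0.0316
[0.59437285 0.2126711  0.03394847] [-1.05234115  0.0418508   5.57453894] [-2.68462759  1.56964618  0.45407371] 0.03163828811295213
```

View pics/w22.png

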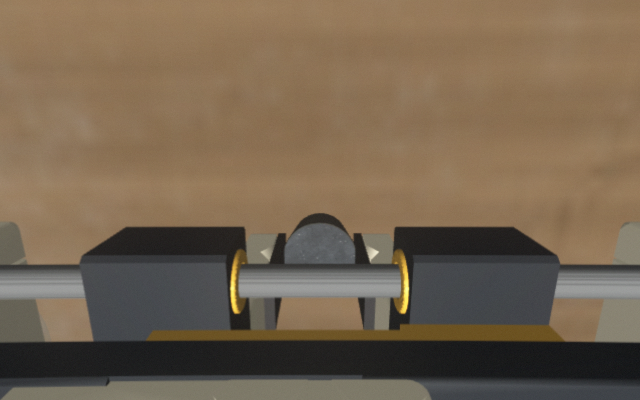

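```bash
python3 -m handwheel '{"gripper":[-0.1,0.3,0.3,0.3,0.3,0.3,0.3,0.3,0.3,0.3,0.3,0.3],"travel":[[0,0,0],[0,0,0],[0,0,0.03],[0,0,0.1],[0,0,0.1],[0,0,0.1],[0,0,0.1],[0,0,0.1],[0,0,0.1],[0,0,0.1],[0,0,0.1],[0,0,0.1]],"spin":[0,0,0,0,-0.18,-0.36,-0.54,-0.72,-0.9,-1,-1,-1]}' 5
python3 -m handwheel '{"gripper":[0.3,0.3,0.3,0.3,0.3,0.3,0.3,0.3,0.3,0.3,0.3,-0.3,-1,-1,-1,-1,-1],"travel":[[0,0,0],[0,0,0],[0,0,0],[0,0,0],[0,0,0],[0,0,0],[0,0,0],[0,0,-0.06],[0,0,-0.1],[0,0,-0.1],[0,0,-0.1],[0,0,-0.1],[0,0,-0.1],[0,0,-0.1],[0,0,-0.1],[0,0,-0.1],[0,0,-0.1]],"spin":[-0.18,-0.36,-0.54,-0.72,-0.9,-1,-1,-1,-1,-1,-1,-1,-1,-1,-1,-1,-1]}' 6
python3 - <<'E'
from m import *
f=frame('wrist','w23.png');s=arm.get_state();print(s['eef_pos'],s['force'],s['ee_rot'],s['width'])
E
```

```text
t: 50.35
eef_pos: [0.5939, 0.2123, 0.0828]
ee_rot: [1.316, 1.57, -2.612]
force: [-0.3, 0.3, 0.1]
width: 0.0571
t: 52.05
eef_pos: [0.5943, 0.2125, 0.0337]
ee_rot: [-1.175, 1.57, 0.393]
force: [-1.7, 0.3, 5.0]
width: 0.0317
[0.59430357 0.21254888 0.03364443] [-0.73979988 -0.96033798  5.08755016] [-1.15590875  1.56994428  0.41195805] 0.0319792861450785
```

View pics/w23.png

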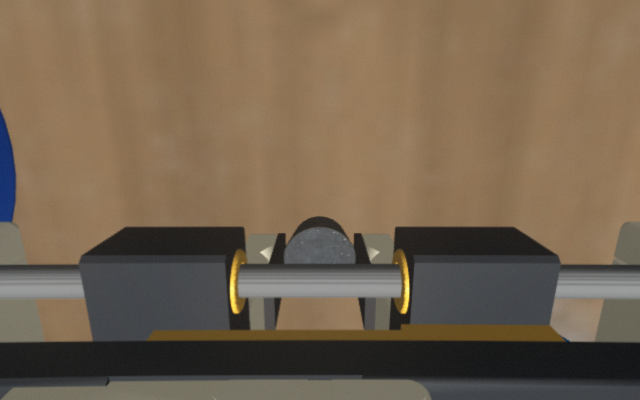

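```bash
python3 -m handwheel '{"gripper":[-1,-1,-1,-1,-1,-1,-1,-1,-1,-1,-1,-1,-1,-1],"travel":[[0,0,0.03],[0,0,0.1],[0,0,0.2],[0,0,0.28],[-0.01,-0.05,0.31],[-0.03,-0.13,0.31],[-0.045,-0.21,0.31],[-0.06,-0.29,0.31],[-0.08,-0.37,0.31],[-0.09,-0.44,0.31],[-0.1,-0.481,0.31],[-0.1,-0.481,0.31],[-0.1,-0.481,0.31],[-0.1,-0.481,0.31]],"spin":[0,0,0,0,0,0,0,0,0,0,0,0,0,0]}'
python3 - <<'E'
from m import *
f=frame('wrist','w24.png');s=arm.get_state();print(s['eef_pos'],s['force'],s['width'])
s=arm.get_state();print(s['eef_pos'])
E
```

```text
t: 53.5
eef_pos: [0.5442, -0.0276, 0.1879]
ee_rot: [0.142, 1.571, 1.71]
force: [1.0, 0.2, -0.3]
width: 0.0314
[ 0.54418084 -0.02740026  0.18790516] [ 0.86149128 -0.22691986 -0.4749287 ] 0.031636161309900775
[ 0.54418084 -0.02740026  0.18790516]
```

View pics/w24.png

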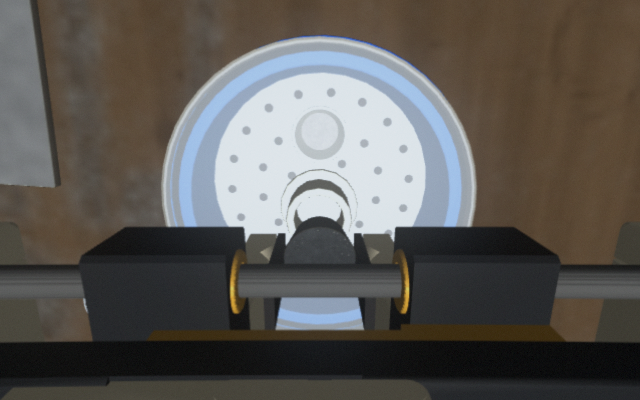

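```bash
python3 -m handwheel '{"gripper":[-1,-1,-1,-1,-1,-1,-1,-1],"travel":[[0,-0.001,-0.02],[0,-0.001,-0.036],[0,-0.001,-0.048],[0,-0.001,-0.058],[0,-0.001,-0.066],[0,-0.001,-0.072],[0,-0.001,-0.076],[0,-0.001,-0.076]],"spin":[0,0,0,0,0,0,0,0]}'
python3 - <<'E'
from m import *
f=frame('wrist','w25.png');s=arm.get_state();print(s['eef_pos'],s['force'],s['width'])
E
```

```text
t: 54.35
eef_pos: [0.5439, -0.0287, 0.1499]
ee_rot: [1.786, 1.571, -2.93]
force: [-0.2, -0.1, -0.3]
width: 0.0319
[ 0.54403747 -0.02864979  0.15013445] [0.27228939 0.50205561 0.33625081] 0.03184026810450297
```

View pics/w25.png

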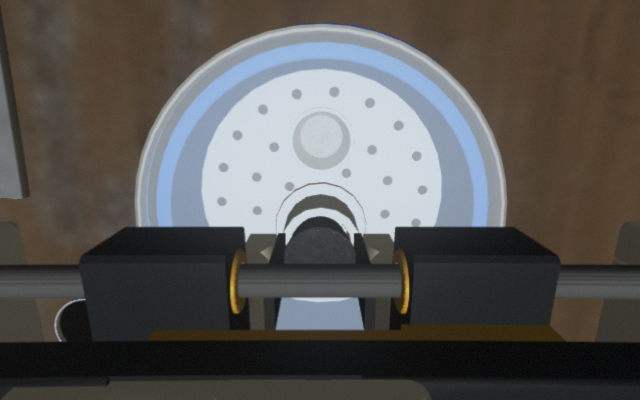

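No contact force; stopper bottom is at ~0.116, inside the bore and centred. Lower to the seat and release.

```bash
python3 -m handwheel '{"gripper":[-1,-1,-1,-1,-1],"travel":[[0,0,-0.004],[0,0,-0.008],[0,0,-0.011],[0,0,-0.011],[0,0,-0.011]],"spin":[0,0,0,0,0]}'
python3 -m handwheel '{"gripper":[-0.3,0.2,0.2,0.2,0.2,0.2,0.2,0.2],"travel":[[0,0,0],[0,0,0],[0,0,0],[0,0,0.04],[0,0,0.1],[-0.06,0,0.2],[-0.06,0,0.2],[-0.06,0,0.2]],"spin":[0,0,0,0,0,0,0,0]}'
python3 - <<'E'
from m import *; import pickle
f=frame('wrist','w26.png');s=arm.get_state();print(s['eef_pos'],s['force'],s['width'])
g=frame('scene','s26.png'); show('wrist',['stopper_mid','lid_plate'])
pickle.dump(f,open('f26.pkl','wb'))
cv2.imwrite('pics/s26c.png',cv2.resize(g['pixels'][100:230,280:440],None,fx=4.5,fy=4.5,interpolation=cv2.INTER_CUBIC))
E
```

```text
t: 54.9
eef_pos: [0.5439, -0.0286, 0.1445]
ee_rot: [1.239, 1.571, 2.806]
force: [-0.5, 1.3, -0.5]
width: 0.0319
t: 55.7
eef_pos: [0.5143, -0.0286, 0.2467]
ee_rot: [-1.309, 1.566, 0.259]
force: [0.5, 0.5, -0.6]
width: 0.0522
[ 0.51403421 -0.02860392  0.24509914] [ 0.6552821   0.42985923 -0.62280079] 0.052455140640550645
wrist stopper_mid [([320.4, 230.4], 0.57)]
wrist lid_plate [([316.8, 215.3], 0.8)]
```

View pics/w26.png

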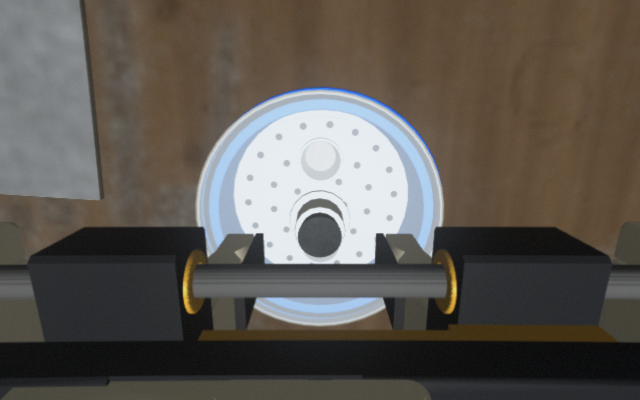

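View pics/s26c.png

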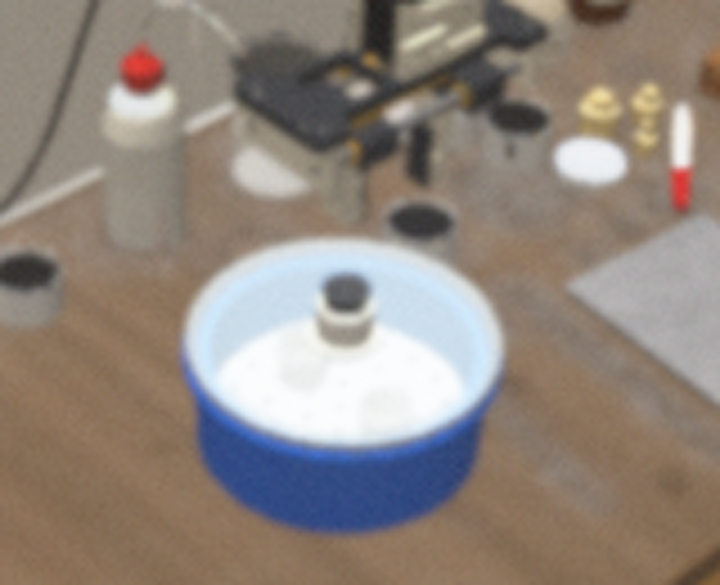

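```bash
python3 -m handwheel '{"gripper":[-1,-1,-1,-1,-1,-1,-1,-1,-1,-1,-1,-1],"travel":[[0.06,0.001,0],[0.06,0.001,-0.02],[0.06,0.001,-0.06],[0.06,0.001,-0.1],[0.06,0.001,-0.13],[0.06,0.001,-0.15],[0.06,0.001,-0.165],[0.06,0.001,-0.172],[0.06,0.001,-0.176],[0.06,0.001,-0.18],[0.06,0.001,-0.182],[0.06,0.001,-0.182]],"spin":[0,0,0,0,0,0,0,0,0,0,0,0]}'
python3 - <<'E'
from m import *
for i in range(3):
  frame('wrist');s=arm.get_state();print(s['eef_pos'],s['force'],s['width'])
E
```

```text
t: 57.1
eef_pos: [0.5442, -0.0281, 0.154]
ee_rot: [-1.298, 1.57, 0.27]
force: [-0.0, 0.3, 1.2]
width: 0.0006
[ 0.54416651 -0.02805363  0.15398883] [-0.80133548  0.98919849  1.47000188] 0.0005718958803501732
[ 0.54415585 -0.02809162  0.153959  ] [-0.66773352 -0.6251168   1.49088337] 0.00028340909901168837
[ 0.54416163 -0.02808449  0.1539608 ] [-0.51929313  0.94432857  2.21312627] 0.00015114194364457652
```

```bash
python3 -m handwheel '{"gripper":[-1,-1,-1,-1],"travel":[[0,0,-0.001],[0,0,-0.002],[0,0,-0.003],[0,0,-0.003]],"spin":[0,0,0,0]}'
python3 -m handwheel '{"gripper":[-1,-1,-1,-1,-1,-1,-1,-1,-1,-1],"travel":[[0,0,0.02],[0,0,0.06],[0,0,0.14],[0,0,0.2],[-0.06,0,0.24],[-0.06,0,0.24],[-0.06,0,0.24],[-0.06,0,0.24],[-0.06,0,0.24],[-0.06,0,0.24]],"spin":[0,0,0,0,0,0,0,0,0,0]}'
python3 - <<'E'
from m import *; import pickle
f=frame('wrist','w27.png');s=arm.get_state();print(s['t'],s['eef_pos'],s['force'],s['width'])
g=frame('scene','s27.png'); t=frame('top','t27.png')
print(onz(f,(320,229),.1355))
pickle.dump(f,open('f27.pkl','wb'))
a=np.linspace(0,2*np.pi,100);I=cv2.resize(f['pixels'],None,fx=3,fy=3,interpolation=cv2.INTER_CUBIC)
N=np.array([.5439,-.0282])
for r,z,c in [(.108,.085,(0,0,255)),(.020,.123,(0,255,0)),(.0165,.1355,(0,255,255)),(.106,.093,(255,0,255))]:
    uv=np.array([proj(f,[N[0]+r*np.cos(b),N[1]+r*np.sin(b),z]) for b in a]); cv2.polylines(I,[((uv+.5)*3).astype(np.int32)],True,c,1)
cv2.imwrite('pics/w27o.png',I[200:760,560:1360])
E
```

```text
t: 57.65
eef_pos: [0.5442, -0.0281, 0.1526]
ee_rot: [-1.542, 1.57, 0.025]
force: [-1.8, 1.3, 6.2]
width: 0.0005
t: 58.65
eef_pos: [0.5141, -0.0282, 0.2712]
ee_rot: [1.887, 1.569, -2.829]
force: [-0.7, 1.3, -0.7]
width: 0.0006
58.7 [ 0.51406931 -0.02818468  0.2712744 ] [-0.00100292  0.91256521  0.09069768] 0.00040028672196050594
[ 0.54658428 -0.02791751  0.1355    ]
```

View pics/w27o.png

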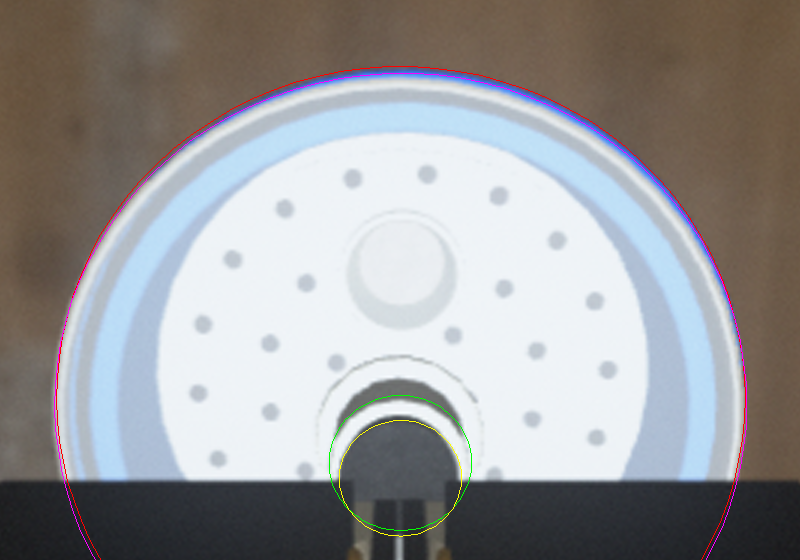

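View pics/s27.png

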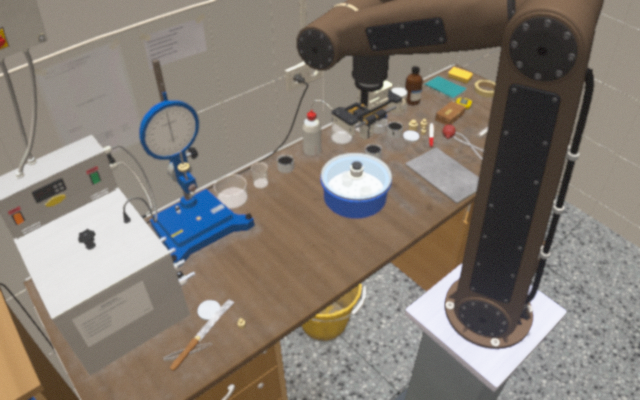

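```bash
python3 -m handwheel '{"gripper":[-1,-1,-1,-1,-1,-1,-1,-1,-1],"travel":[[0,-0.1,0.1],[0,-0.2,0.2],[0,-0.4,0.2],[0,-0.6,0.2],[0,-0.6,0.2],[0,-0.6,0.2],[0,-0.6,0.2],[0,-0.6,0.2],[0,-0.6,0.2]],"spin":[0,0,0,0,0,0,0,0,0]}'
python3 - <<'E'
from m import *
g=frame('scene','s28.png'); t=frame('top','t28.png')
A=cv2.resize(g['pixels'][130:230,290:410],(480,400),interpolation=cv2.INTER_CUBIC)
B=cv2.resize(t['pixels'][140:240,320:400],(320,400),interpolation=cv2.INTER_CUBIC)
cv2.imwrite('pics/c28.png',np.hstack([A,B]))
show('top',['lid_neck','stopper_mid','crucible_1_mid','tin_1_mid'])
for n,l in [('top','lid_neck'),('scene','stopper_mid'),('scene','lid_neck')]: print(spotter.tip_of(n,l))
E
```

```text
t: 59.7
eef_pos: [0.5138, -0.3289, 0.3712]
ee_rot: [1.188, 1.569, 2.754]
force: [0.6, 0.6, 0.1]
width: 0.0005
top lid_neck [([367.9, 187.0], 0.72)]
top stopper_mid [([369.8, 186.9], 0.56)]
top crucible_1_mid []
top tin_1_mid [([423.9, 162.6], 0.7)]
[{'at': [367.9, 187.0], 'conf': 0.72}]
[{'at': [354.7, 165.7], 'conf': 0.5}]
[{'at': [355.1, 165.2], 'conf': 0.8}]
```

View pics/c28.png

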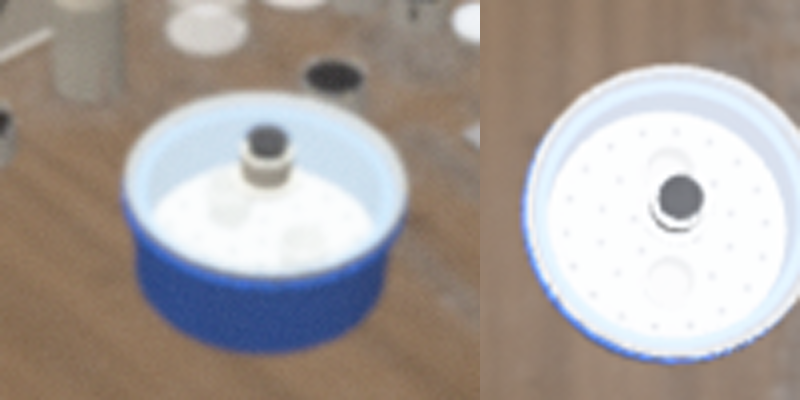

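View pics/t28.png

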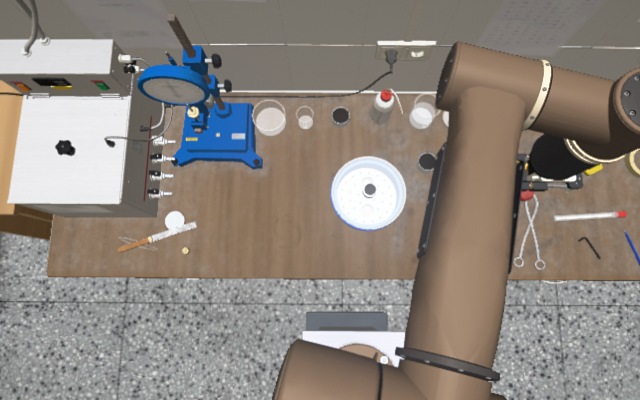

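```bash
python3 -c "
from station import arm
print(arm.job_done())"
```

```text
the job is handed in; nothing more can be done
None
```

The job is done and was handed in at about 60 s of the 210 s. It gave no verdict.

**What I did**
- **Tin:** only one was present. I moved it off the lid and stood it upright at bare_back.
- **Stopper out:** I set it upright on the bench.
- **Lid off:** I tipped it about its far edge to roughly 0.13 rad, judged from an outline overlay. Then I laid it flat at bare_left.
- **Crucibles:** two were present. I stood both on the perforated plate.
- **Lid back:** I gripped its neck both ways to centre it before carrying it to the rim.
- **Stopper back:** I seated it in the neck and pressed it home with about 6 N.

**Last checks**
- **Lid:** it looks flat in the pictures, about 1–2 mm off centre against the 6 mm allowed.
- **Stopper:** it is upright. Its top was about 1 to 2 mm below the 135.5 mm given in the text while I pressed it, taken from the tool height.
- **Crucibles and tin:** both crucibles are upright under the lid and the tin is upright on the bench.
- **Brass weight:** it shows at the same pixels as at the start, and the arm touches nothing.

**What disagreed**
- The networks missed the crucibles through the lid, so I checked those by eye.
- One picture reading of the stopper's centre was about 2.5 mm off the arm's own reading in x. I put this down to my pixel pick, because the top view matches the start.

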